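Make up the pinwheel pallet layer with edging rolls on top

ROBOT

A 6-joint arm with a two-finger parallel gripper is mounted at the origin on the work surface. World frame = base frame: x ahead of the robot, y to its left, z up, the work surface at z = 0. Lengths are in m, angles in rad, forces in N, time in s.
With the tool pointing down it reaches from about 0.375 to 0.9 m from the base axis. Payload 3.1 kg.
Tool frame: the origin (TCP) lies at the very end of the fingers, on their centre line; the grasp point (between the pads) lies 19 mm behind it; z points along the fingers, y is the line along which they close (so a half turn about z gives the same grasp; the last joint's range is limited). The gripper opens to 85 mm and grips with 20 to 120 N. Pads are 22 mm wide; open, the fingers measure 114 mm over their backs; the gripper's body (76 mm by 85 mm) begins 54 mm behind the grasp point. The pads swing forward as they close: fully open they stand 13 mm farther back than shut.
Start: joints at [-1.425, 0.527, 1.433, -0, 1.181, -0.178], TCP at [0.199, -0.592, 0.231] pointing down, gripper open.
Joint ranges: [-3.08, 3.08], [-0.75, 2.2], [0.22, 2.44], [-1.43, 4.57], [0, 2.65], [-2.85, 2.85]. Speed limits (rad/s): [2.79, 2.79, 3.14, 3.14, 3.14, 3.14].

INTERFACE

Orientations are given as a unit quaternion [x, y, z, w].
In Python, from station import telemetry, snapshot, ticket gives the robot as it stands.
- The arm moves only by the tool move_arm, never from a script. Its argument "commands" is text: rows parted by semicolons, each of 7 numbers parted by spaces: the shift along the tool's x, y, z in mm, then the turn, a rotation vector about the tool's x, y, z in degrees, then the opening, from -1 (shut) to 1 (fully open). A call has exactly 5 rows; each row is the pose to reach, as a shift and turn from the pose commanded when the call began, along the tool's axes at that moment; what a row does not reach only later rows make up. A row lasts 1/8 s, in which the tool goes at most 62.5 mm and 10.7 degrees, less where a joint would pass 70% of its speed; a pose out of reach is approached as far as the arm can. A call with a gripper value outside its range is refused whole. The fingers move at their own pace and stop on an object; "grip_force" is the grip in N (left out, the last holds). Time passes only in rows, so rows that repeat a pose let the fingers close, or fill a call up. It gives the time, the measured TCP pose, the force, the opening and the grip force at its end, in the units of the state.
- telemetry.sense(): the state, without advancing time (a new reading comes with each control period).
- snapshot(name): name is "scene" or "top" or "wrist"; returns a dict with "image" (480x640x3 uint8, red, green, blue), "fx", "fy", "cx", "cy" (pixels), "pose" (4x4, takes a point from camera to world coordinates). Camera axes: x right, y down, z forward; pixel columns grow to the right and rows downward; lengths in m; the calibration is good to about 2 mm. A picture is of the moment at which its call begins. There is no depth.
- ticket.sign_off(): hands the job in; it is judged then, once.
The state is a dict: "t": time; "q": joint angles; "qd": joint speeds; "tau": joint torques, N m; "tcp_pos": TCP position; "tool_rot": TCP orientation; "force": force on the tool from outside, world axes, zero at the start; "ft_torque": the same for the moment, N m; "finger_gap": opening from 0.0 (shut) to 1.0 (fully open); "gripper_force": force on a finger pad.
Only numpy, scipy, OpenCV 4.12 (cv2) and the standard library are available. Lean on these libraries where they do the work, as an engineer would, in place of code of your own. Each camera call takes 0.05 s, during which the arm holds its last target. There are 200 camera calls.

TASK

Make up the order on the small pallet: first clear the sanding block off it into the green tool tray, then lay every carton flat on the deck, one to each blue outline and square with it, so that they interlock as a pinwheel (with only three cartons leave any one outline empty). When the layer is complete, slide both rolls of veneer edging up off the spindle and lay them flat on top of the cartons over the middle of the pallet, one squarely on the other. Leave the other things on the bench alone; if anything gets knocked out of place on the way, put it right.

Things in the scene. Friction and masses are not known exactly. Their poses are not given: they have to be found in the camera images.
- pallet: Small pallet, fixed to the bench: plywood deck 230 x 230 mm, its top 27 mm above the bench. Origin: centre of the underside, at bench level; x, y parallel to the deck edges, z up. Four blue painted outlines, each 98 x 60 mm inside, form a pinwheel 163 x 163 mm: 5 mm between neighbours, and a square flue of 43 x 43 mm open in the middle.
- pallet_mid (a point): Middle of the pallet, on the deck top, at the centre of the pinwheel (27 mm above the bench).
- slot_a (a point): Centre of one painted carton place, on the deck top, at x -32.5 mm, y -51.5 mm in the pallet's axes; the place's long side runs along the pallet's x axis.
- slot_b (a point): Centre of one painted carton place, on the deck top, at x +51.5 mm, y -32.5 mm in the pallet's axes; the place's long side runs along the pallet's y axis.
- slot_c (a point): Centre of one painted carton place, on the deck top, at x +32.5 mm, y +51.5 mm in the pallet's axes; the place's long side runs along the pallet's x axis.
- slot_d (a point): Centre of one painted carton place, on the deck top, at x -51.5 mm, y +32.5 mm in the pallet's axes; the place's long side runs along the pallet's y axis.
- carton1: Sealed cardboard carton, 98 mm long (its x) x 60 mm wide (its y) x 50 mm high, 0.15 to 0.31 kg, brown tape strip along the top. All cartons are alike; three or four are on the bench (None if absent). Origin: centre of the underside, z up.
- carton2: Sealed cardboard carton, 98 mm long (its x) x 60 mm wide (its y) x 50 mm high, 0.15 to 0.31 kg, brown tape strip along the top. All cartons are alike; three or four are on the bench (None if absent). Origin: centre of the underside, z up.
- carton3: Sealed cardboard carton, 98 mm long (its x) x 60 mm wide (its y) x 50 mm high, 0.15 to 0.31 kg, brown tape strip along the top. All cartons are alike; three or four are on the bench (None if absent). Origin: centre of the underside, z up.
- carton4: Sealed cardboard carton, 98 mm long (its x) x 60 mm wide (its y) x 50 mm high, 0.15 to 0.31 kg, brown tape strip along the top. All cartons are alike; three or four are on the bench (None if absent). Origin: centre of the underside, z up.
- spindle: Stock spindle, fixed to the bench: round wooden foot 96 mm across and 12 mm high, a shoulder 52 mm across up to 24 mm above the bench on which the lowest roll rests, and an upright aluminium post 33 mm across whose tip is 82 mm above the bench. Origin: on the axis at bench level.
- roll1: Wound roll of veneer edging: a ring 66 mm outside, 42 mm bore, 28 mm high, 60 g, threaded on the spindle post, axis upright; it slides up freely. Starts on the spindle shoulder. Origin: centre of its underside, z along its axis.
- roll2: Another such roll, 60 g, on the spindle above roll1. Origin: centre of its underside, z along its axis.
- tray: Green metal tool tray, fixed to the bench, open on top: 150 mm (x) x 110 mm (y) outside, 22 mm high, walls and floor 4 mm thick. Origin: centre of the underside.
- sander: Cork sanding block with red-brown abrasive on its underside: 90 mm (x) x 46 mm (y) x 36 mm high, 0.12 kg; it starts on the pallet deck. Origin: centre of the underside, z up.
- wax_tin: Bystander, to be left alone: a low round wax tin with a pale lid, 64 mm across, 30 mm high.
- cup: Bystander, to be left alone: a turned dark-wood cup, 50 mm across, 45 mm high.
- glue: Bystander, to be left alone: a yellow glue bottle, 60 mm across, 160 mm high.
- lacquer: Bystander, to be left alone: an amber glass bowl, 96 mm across, 55 mm high.
- brush: Bystander, to be left alone: a brush lying down, 190 mm long.

How it is judged:
On the way, in this order (a step that is already met when the one before it is completed fails the run):
1. the sanding block lies in the tool tray (x of sander in the frame of tray between -0.055 and 0.055 m and y of sander in the frame of tray between -0.04 and 0.04 m and height (world z) of sander below 0.012 m and angle between sander's own z axis and vertical below 0.15 rad and linear speed of sander below 0.03 m/s), for 0.2 s.
2. every carton lies in its outline on the pallet (((horizontal distance between carton1 and slot_a below 0.008 m and angle between the x axis of carton1 and the x axis of pallet, either way round below 0.1 rad) or (horizontal distance between carton1 and slot_b below 0.008 m and angle between the x axis of carton1 and the y axis of pallet, either way round below 0.1 rad) or (horizontal distance between carton1 and slot_c below 0.008 m and angle between the x axis of carton1 and the x axis of pallet, either way round below 0.1 rad) or (horizontal distance between carton1 and slot_d below 0.008 m and angle between the x axis of carton1 and the y axis of pallet, either way round below 0.1 rad)) and z of carton1 in the frame of pallet_mid between -0.004 and 0.005 m and angle between each of carton1, carton2, carton3, carton4's own z axis and vertical below 0.06 rad and linear speed of each of carton1, carton2, carton3, carton4 below 0.02 m/s and ((horizontal distance between carton2 and slot_a below 0.008 m and angle between the x axis of carton2 and the x axis of pallet, either way round below 0.1 rad) or (horizontal distance between carton2 and slot_b below 0.008 m and angle between the x axis of carton2 and the y axis of pallet, either way round below 0.1 rad) or (horizontal distance between carton2 and slot_c below 0.008 m and angle between the x axis of carton2 and the x axis of pallet, either way round below 0.1 rad) or (horizontal distance between carton2 and slot_d below 0.008 m and angle between the x axis of carton2 and the y axis of pallet, either way round below 0.1 rad)) and z of carton2 in the frame of pallet_mid between -0.004 and 0.005 m and ((horizontal distance between carton3 and slot_a below 0.008 m and angle between the x axis of carton3 and the x axis of pallet, either way round below 0.1 rad) or (horizontal distance between carton3 and slot_b below 0.008 m and angle between the x axis of carton3 and the y axis of pallet, either way round below 0.1 rad) or (horizontal distance between carton3 and slot_c below 0.008 m and angle between the x axis of carton3 and the x axis of pallet, either way round below 0.1 rad) or (horizontal distance between carton3 and slot_d below 0.008 m and angle between the x axis of carton3 and the y axis of pallet, either way round below 0.1 rad)) and z of carton3 in the frame of pallet_mid between -0.004 and 0.005 m and ((horizontal distance between carton4 and slot_a below 0.008 m and angle between the x axis of carton4 and the x axis of pallet, either way round below 0.1 rad) or (horizontal distance between carton4 and slot_b below 0.008 m and angle between the x axis of carton4 and the y axis of pallet, either way round below 0.1 rad) or (horizontal distance between carton4 and slot_c below 0.008 m and angle between the x axis of carton4 and the x axis of pallet, either way round below 0.1 rad) or (horizontal distance between carton4 and slot_d below 0.008 m and angle between the x axis of carton4 and the y axis of pallet, either way round below 0.1 rad)) and z of carton4 in the frame of pallet_mid between -0.004 and 0.005 m), for 0.2 s.
At the end, for the whole second after the job is handed in: Sanding block flat in the tray; every carton flat on the deck, centred within 8 mm on one outline and square with it within 0.1 rad; every roll flat on the cartons (or on the other roll), within 12 mm of the pallet middle and of the other roll; all released and at rest (all of step 1 and all of step 2 and horizontal distance between each of roll1, roll2 and pallet_mid below 0.012 m and (z of roll1 in the frame of pallet_mid between 0.045 and 0.056 m or z of roll1 in the frame of pallet_mid between 0.073 and 0.084 m) and angle between each of roll1, roll2's own z axis and vertical below 0.08 rad and linear speed of each of roll1, roll2 below 0.02 m/s and (z of roll2 in the frame of pallet_mid between 0.045 and 0.056 m or z of roll2 in the frame of pallet_mid between 0.073 and 0.084 m) and horizontal distance between roll1 and roll2 below 0.012 m); the robot touches nothing.
It fails at once if the wax tin is pushed more than 50 mm away or tipped over (distance of wax_tin from where it was at the start of the episode above 0.05 m or angle between wax_tin's own z axis and vertical above 0.6 rad).
It fails at once if the cup is pushed more than 50 mm away or tipped over (distance of cup from where it was at the start of the episode above 0.05 m or angle between cup's own z axis and vertical above 0.6 rad).
It fails at once if the glue is pushed more than 50 mm away or tipped over (distance of glue from where it was at the start of the episode above 0.05 m or angle between glue's own z axis and vertical above 0.6 rad).
It fails at once if the lacquer is pushed more than 50 mm away or tipped over (distance of lacquer from where it was at the start of the episode above 0.05 m or angle between lacquer's own z axis and vertical above 0.6 rad).
It fails at once if the brush is pushed more than 50 mm away (distance of brush from where it was at the start of the episode above 0.05 m).
Of carton1, carton2, carton3, carton4 only 3 to 4 are there at a start; the rules pass over those that are not, and their reading is None.
At some moment in a run one of carton1, carton2, carton3, carton4, sander may be knocked a few centimetres aside while the robot is not near it.
It also fails if it takes over 210 s, if anything falls off the work surface, if the arm or the gripper's body presses on something with over 40 N, if the wrist force passes 120 N, or if a joint passes its speed limit or range.

## Working session

There is one attempt and no reset: what is moved stays moved. The work goes in short steps, Python scripts to look and compute and a tool call to move; the robot and the scene stay as the last step left them, time stands still between calls to the robot, and variables do not carry over. Pictures are saved under pics/ and viewed, at most 14 in all, crops included, and the job is handed in when it is done.

Besides the shell and the picture viewer there is one more tool, called after "Call:" by a JSON object that holds its "method" and its "body", one argument or row to a line. move_arm: Moves the arm, as the interface text tells. Its arguments: {"type":"object","properties":{"commands":{"type":"string"},"grip_force":{"type":"number"}},"required":["commands"]}

```bash
ls; mkdir -p pics
python3 - <<'E'
from station import telemetry,snapshot
import cv2,numpy as np
s=telemetry.sense();print({k:np.round(v,3).tolist() for k,v in s.items()})
for n in("top","scene"):
    d=snapshot(n);cv2.imwrite(f"pics/{n}0.png",d["image"][:,:,::-1]);print(n,d["fx"],d["fy"],d["cx"],d["cy"],np.round(d["pose"],4).tolist())
E
```

```text
pics
{'t': 0.0, 'q': [-1.425, 0.528, 1.434, 0.0, 1.181, -0.179], 'qd': [-0.0, 0.001, -0.001, 0.001, -0.0, -0.0], 'tau': [0.001, -44.235, -17.803, -0.0, 0.008, 0.0], 'tcp_pos': [0.199, -0.592, 0.23], 'tool_rot': [0.987, 0.161, 0.0, -0.001], 'force': [0.086, -0.07, -0.192], 'ft_torque': [-0.056, 0.014, -0.022], 'gripper_force': 0.0, 'finger_gap': 1.001}
top 573.4746213541181 573.4746213541181 317.0438277114779 234.1378298671183 [[-0.0129, -0.9879, 0.1546, 0.3877], [-0.9999, 0.013, -0.0005, -0.034], [-0.0015, -0.1546, -0.988, 1.2879], [0.0, 0.0, 0.0, 1.0]]
scene 441.80239759337763 441.80239759337763 310.2150293182998 244.26778125333314 [[-0.8639, 0.2804, -0.4183, 0.9719], [0.5036, 0.4726, -0.7232, 0.559], [-0.0051, -0.8355, -0.5495, 0.5586], [0.0, 0.0, 0.0, 1.0]]
```

View pics/top0.png

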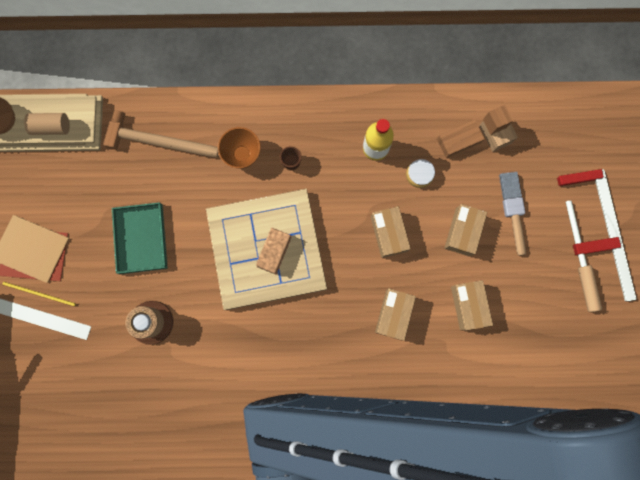

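View pics/scene0.png

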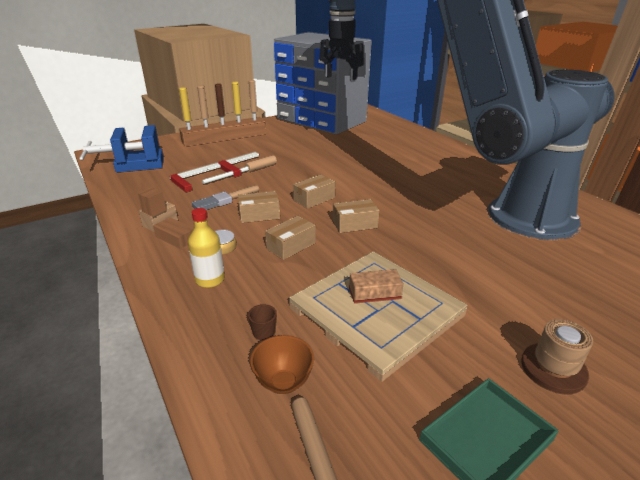

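The top view shows four cartons near (391,232), (467,230), (396,314) and (473,306). The pallet centre is near (267,250) with the sander on it at (273,250). The tray is at (140,238) and the spindle at (145,322).

```bash
cat > vis.py <<'E'
import cv2,numpy as np
from station import telemetry,snapshot
def grab(n,save=None):
    d=snapshot(n); d["hsv"]=cv2.cvtColor(d["image"],cv2.COLOR_RGB2HSV)
    if save: cv2.imwrite(f"pics/{save}.png",d["image"][:,:,::-1])
    return d
def ray(d,p):
    p=np.atleast_2d(np.float64(p)); v=np.c_[(p[:,0]-d["cx"])/d["fx"],(p[:,1]-d["cy"])/d["fy"],np.ones(len(p))]
    return d["pose"][:3,3],v@d["pose"][:3,:3].T
def plane(d,p,z):
    o,v=ray(d,p); return o+v*((z-o[2])/v[:,2])[:,None]
def proj(d,X):
    X=np.atleast_2d(X); c=(X-d["pose"][:3,3])@d["pose"][:3,:3]
    return np.c_[c[:,0]/c[:,2]*d["fx"]+d["cx"],c[:,1]/c[:,2]*d["fy"]+d["cy"]]
def tri(views):
    A=np.zeros((3,3));b=np.zeros(3);R=[]
    for d,p in views:
        o,v=ray(d,p);v=v[0]/np.linalg.norm(v[0]);P=np.eye(3)-np.outer(v,v);A+=P;b+=P@o;R.append((o,P))
    X=np.linalg.solve(A,b);return X,max(np.linalg.norm(P@(X-o)) for o,P in R)
def blobs(m,lo=30,hi=1e9):
    m=m.astype(np.uint8);n,l,s,c=cv2.connectedComponentsWithStats(m)
    return [(s[i,4],c[i],s[i,:4],l==i) for i in range(1,n) if lo<=s[i,4]<=hi]
E
python3 - <<'E'
from vis import *
t=grab("top");s=grab("scene")
for n,p in dict(cart=(385,240),cart_tape=(393,235),cart2=(402,320),side=(404,248),table=(350,280),table2=(430,270),pallet=(250,280),sander=(270,247),sandR=(290,238),tray=(140,240),blue=(238,262),label=(391,297),post=(141,322),roll=(152,330)).items():
    print(n,t["hsv"][p[1]-1:p[1]+2,p[0]-1:p[0]+2].reshape(-1,3).mean(0).round())
for n,d in(("top",t),("scene",s)):
    h=d["hsv"].astype(int)
    for nm,m in dict(blue=(abs(h[...,0]-113)<10)&(h[...,1]>90)&(h[...,2]>90),green=(abs(h[...,0]-80)<12)&(h[...,1]>90),white=(h[...,1]<40)&(h[...,2]>150)).items():
        print(n,nm,[(a,c.round(1).tolist(),b.tolist()) for a,c,b,_ in blobs(m,15)])
im=t["image"][:,:,::-1]
cv2.imwrite("pics/crop0.png",np.hstack([cv2.resize(im[180:340,360:500],None,fx=3,fy=3),cv2.resize(im[190:340,80:180],None,fx=3.2,fy=3.2)]))if 0 else cv2.imwrite("pics/crop0.png",cv2.resize(im[190:345,360:500],None,fx=3.8,fy=3.8,interpolation=cv2.INTER_CUBIC))
E
```

```text
cart [ 17. 105. 186.]
cart_tape [ 16. 127. 179.]
cart2 [ 16. 105. 182.]
side [ 17. 105. 181.]
table [ 13. 134. 163.]
table2 [ 13. 135. 169.]
pallet [ 20.  83. 219.]
sander [ 14. 113. 196.]
sandR [ 15. 103. 103.]
tray [ 76. 102. 126.]
blue [103.  64. 163.]
label [ 33.   5. 248.]
post [102.   8. 225.]
roll [ 15. 107. 173.]
top blue [(np.int32(35), [243.0, 260.9], [230, 258, 28, 7])]
top green [(np.int32(3125), [139.1, 238.1], [113, 204, 53, 69])]
top white [(np.int32(15), [224.3, 1.9], [223, 0, 4, 6]), (np.int32(1758), [348.3, 4.9], [246, 0, 229, 12]), (np.int32(126), [487.7, 3.9], [473, 0, 28, 8]), (np.int32(15), [515.4, 4.2], [514, 1, 5, 7]), (np.int32(1232), [54.0, 82.2], [0, 71, 148, 18]), (np.int32(59), [366.9, 148.7], [364, 141, 8, 15]), (np.int32(493), [421.3, 171.9], [409, 160, 26, 25]), (np.int32(1333), [615.3, 238.4], [596, 170, 40, 131]), (np.int32(318), [513.2, 206.1], [503, 197, 21, 19]), (np.int32(247), [572.9, 221.6], [566, 201, 15, 42]), (np.int32(141), [282.9, 215.5], [249, 205, 54, 34]), (np.int32(103), [462.9, 213.6], [458, 207, 11, 14]), (np.int32(103), [379.2, 220.
[... 2543 characters left out ...]
5, 217.0], [571, 215, 8, 4]), (np.int32(26), [540.4, 231.1], [536, 229, 9, 5]), (np.int32(180), [224.6, 235.8], [216, 230, 18, 14]), (np.int32(52), [286.2, 234.8], [280, 232, 13, 7]), (np.int32(644), [207.0, 266.3], [190, 251, 33, 29]), (np.int32(4136), [120.7, 347.7], [98, 280, 60, 134]), (np.int32(273), [569.4, 334.2], [558, 326, 23, 18]), (np.int32(117), [132.5, 403.2], [127, 395, 12, 19]), (np.int32(18), [159.7, 404.2], [156, 401, 8, 6]), (np.int32(19), [111.1, 407.3], [108, 405, 6, 5]), (np.int32(194), [109.5, 428.3], [102, 419, 22, 21]), (np.int32(20), [110.4, 440.0], [108, 438, 6, 5]), (np.int32(19), [127.3, 468.8], [124, 467, 8, 5]), (np.int32(85), [130.9, 476.8], [121, 472, 18, 8])]
```

View pics/crop0.png

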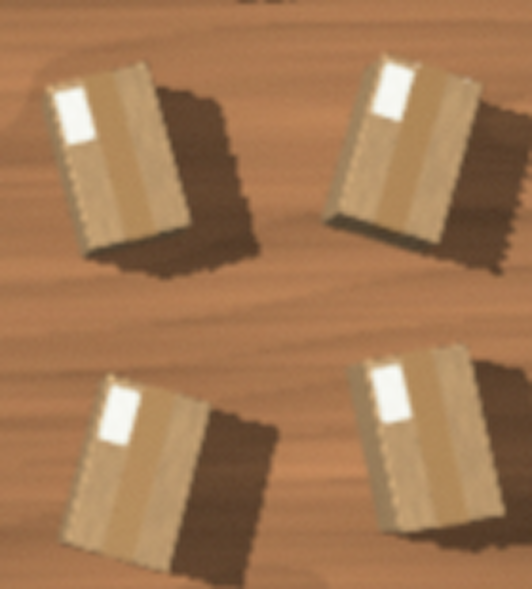

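The crop shows four cartons with light tops, a darker tape along the long axis and a white label in the upper left corner. Next I'll measure positions.

Run:
```python
from vis import *
t=grab("top");s=grab("scene")
for a,b in [((379.2,220),(286.2,234.8)),((462.9,213.6),(247.2,202)),((390.9,298.9),(346.9,211.3)),((462.5,293.2),(310.2,187.5)),((140.2,321.8),(569.4,334.2))]:
    X,e=tri([(t,a),(s,b)]);print("tri",X.round(4),round(e,4))
def rect(d,m,z,nm):
    c=max(cv2.findContours(m.astype(np.uint8),cv2.RETR_EXTERNAL,cv2.CHAIN_APPROX_NONE)[0],key=cv2.contourArea)
    W=plane(d,c.reshape(-1,2),z)[:,:2]
    (x,y),(w,h),a=cv2.minAreaRect((W*1000).astype(np.float32))
    if w<h:w,h,a=h,w,a+90
    print(nm,"c",round(x,1),round(y,1),"size",round(w,1),round(h,1),"long axis deg",round((a+90)%180-90,1),"area",round(cv2.contourArea((W*1000).astype(np.float32))))
h=t["hsv"].astype(int);H,S,V=h[...,0],h[...,1],h[...,2]
from numpy import s_
def win(m,x0,y0,x1,y1):
    o=np.zeros_like(m);o[y0:y1,x0:x1]=m[y0:y1,x0:x1];return o
lab=((S<60)&(V>160)); cm=(((H>=15)&(S<133)&(V>150))|lab)
cm=cv2.morphologyEx(cm.astype(np.uint8),cv2.MORPH_OPEN,np.ones((3,3)))>0
for n,(x,y) in dict(c1=(391,232),c2=(467,230),c3=(396,314),c4=(473,306)).items(): rect(t,win(cm,x-30,y-35,x+30,y+35),.05,n)
blue=(H>90)&(H<125)&(S>20)&(V>80)
w=win(blue,205,190,328,310)
w=cv2.morphologyEx(w.astype(np.uint8),cv2.MORPH_CLOSE,np.ones((9,9)))
rect(t,w,.027,"blue")
g=(abs(H-78)<14)&(S>70);rect(t,g,.022,"tray")
dk=cv2.morphologyEx(win((S<100)&(V>185)|blue,205,190,328,310).astype(np.uint8),cv2.MORPH_CLOSE,np.ones((7,7)))
rect(t,dk,.027,"deck")
print("spindle tip",plane(t,(140.2,321.8),.082))
```

```text
tri [ 0.6105 -0.171   0.0492] 0.0007
tri [ 0.6223 -0.3553  0.0489] 0.0008
tri [ 0.4381 -0.1909  0.0488] 0.0007
tri [ 0.4484 -0.3454  0.0489] 0.0006
tri [0.396  0.3378 0.0785] 0.0013
c1 c 587.5 -193.1 size 97.8 65.9 long axis deg 13.0 area 5940
c2 c 591.2 -360.0 size 99.9 67.9 long axis deg -18.8 area 6191
c3 c 406.8 -198.6 size 99.0 64.0 long axis deg -17.0 area 5948
c4 c 423.5 -362.7 size 98.3 71.1 long axis deg 9.3 area 6371
blue c 568.4 118.4 size 134.2 62.9 long axis deg -16.6 area 460
tray c 583.4 363.3 size 148.6 111.1 long axis deg 6.0 area 15894
deck c 556.1 81.4 size 230.1 229.6 long axis deg 10.6 area 51090
spindle tip [[0.39666687 0.33555461 0.082     ]]
```

```bash
cat > plan.py <<'E'
import numpy as np
from scipy.spatial.transform import Rotation as R
from station import telemetry
def down(psi): # tool y at world angle psi(deg), z down
    a=np.radians(psi);y=np.array([np.cos(a),np.sin(a),0]);z=np.array([0,0,-1.]);return R.from_matrix(np.c_[np.cross(y,z),y,z])
def best(psi,x,y,q6pref=0):
    q1=np.degrees(np.arctan2(y,x));return min((psi+180*k for k in range(-3,4)),key=lambda p:abs(q1-p-q6pref))
def plan(wps,psi_free=False):
    s=telemetry.sense();p=np.array(s["tcp_pos"])*1000;r=R.from_quat(s["tool_rot"])
    print("t",round(s["t"],1),"tcp",p.round(1),"psi",round(np.degrees(np.arctan2(*r.as_matrix()[1::-1,1])),1),"gap",round(s["finger_gap"],3),"F",np.round(s["force"],1))
    for x,y,z,psi,g in wps:
        tgt=np.array([x,y,z]);psi=best(psi,x,y);rt=down(psi)
        n=max(np.linalg.norm(tgt-p)/62.5,np.degrees((r.inv()*rt).magnitude())/10.7)
        k=int(np.ceil(n/4.6)) or 1
        rv=(r.inv()*rt).as_rotvec();p0,r0=p,r
        for i in range(1,k+1):
            q=p0+(tgt-p0)*i/k;rq=r0*R.from_rotvec(rv*i/k)
            d=np.round(r.inv().apply(q-p));a=np.round(np.degrees((r.inv()*rq).as_rotvec())*2)/2
            print(f"  {d[0]:.0f} {d[1]:.0f} {d[2]:.0f} {a[0]:g} {a[1]:g} {a[2]:g} {g}   ({n/k:.1f} rows) -> {q.round()} psi {psi:.0f} q6 {np.degrees(np.arctan2(y,x))-psi:.0f}")
            p=p+r.apply(d);r=r*R.from_rotvec(np.radians(a))
E
python3 - <<'E'
from plan import *
from vis import *
t=grab("top");print("sander approx",plane(t,(273,250),.063))
plan([(430,-250,330,-20,1),(520,75,330,10,1)])
E
```

```text
sander approx [[0.54600196 0.06069615 0.063     ]]
t 0.3 tcp [ 198.9 -592.4  231.1] psi -71.4 gap 1.001 F [-0.6 -1.2  0.1]
  164 -126 -49 -0 -0 -25.5 1   (3.4 rows) -> [ 314. -421.  281.] psi -20 q6 -10
  202 -42 -50 -0 -0 -26 1   (3.4 rows) -> [ 430. -250.  330.] psi -20 q6 -10
  168 -13 0 -0 -0 -15 1   (2.7 rows) -> [475. -88. 330.] psi 10 q6 -2
  166 30 0 -0 -0 -15 1   (2.7 rows) -> [520.  75. 330.] psi 10 q6 -2
```

Call:
{"method": "move_arm", "body": {
  "commands": "164 -126 -49 0 0 -25.5 1;164 -126 -49 0 0 -25.5 1;164 -126 -49 0 0 -25.5 1;164 -126 -49 0 0 -25.5 1;164 -126 -49 0 0 -25.5 1"
}}

```text
t: 0.98
tcp_pos: [0.3153, -0.4195, 0.2811]
tool_rot: [0.926, 0.376, 0.0, 0.001]
force: [-1.0, 0.0, -1.0]
finger_gap: 0.997
gripper_force: 0.0
```

Call:
{"method": "move_arm", "body": {
  "commands": "202 -42 -50 0 0 -26 1;202 -42 -50 0 0 -26 1;202 -42 -50 0 0 -26 1;202 -42 -50 0 0 -26 1;202 -42 -50 0 0 -26 1"
}}

```text
t: 1.6
tcp_pos: [0.431, -0.2503, 0.3306]
tool_rot: [0.818, 0.575, -0.0, 0.001]
force: [-0.4, 0.2, 0.5]
finger_gap: 1.003
gripper_force: 0.0
```

Call:
{"method": "move_arm", "body": {
  "commands": "168 -13 0 0 0 -15 1;168 -13 0 0 0 -15 1;168 -13 0 0 0 -15 1;168 -13 0 0 0 -15 1;168 -13 0 0 0 -15 1"
}}

```text
t: 2.22
tcp_pos: [0.4752, -0.0897, 0.3299]
tool_rot: [0.737, 0.675, -0.001, 0.0]
force: [-0.4, 0.1, 0.3]
finger_gap: 1.0
gripper_force: 0.0
```

Call:
{"method": "move_arm", "body": {
  "commands": "166 30 0 0 0 -15 1;166 30 0 0 0 -15 1;166 30 0 0 0 -15 1;166 30 0 0 0 -15 1;166 30 0 0 0 -15 1"
}}

```text
t: 2.85
tcp_pos: [0.5197, 0.0729, 0.33]
tool_rot: [0.643, 0.766, -0.001, 0.0]
force: [-0.4, 0.5, -1.1]
finger_gap: 1.001
gripper_force: 0.0
```

Run:
```python
from plan import *
from vis import *
plan([])
w=grab("wrist","w1");print(np.round(w["pose"],3).tolist(),w["fx"])
print("cam in tool mm",R.from_quat(telemetry.sense()["tool_rot"]).inv().apply(w["pose"][:3,3]-telemetry.sense()["tcp_pos"]).round(3))
```

```text
t 2.9 tcp [519.7  72.9 330. ] psi 9.9 gap 1.001 F [-0.4  0.5 -1.1]
[[0.985, 0.165, 0.049, 0.507], [0.172, -0.943, -0.285, 0.146], [-0.001, 0.29, -0.957, 0.473], [0.0, 0.0, 0.0, 1.0]] 337.3007900907074
cam in tool mm [ 0.074  0.    -0.143]
```

View pics/w1.png

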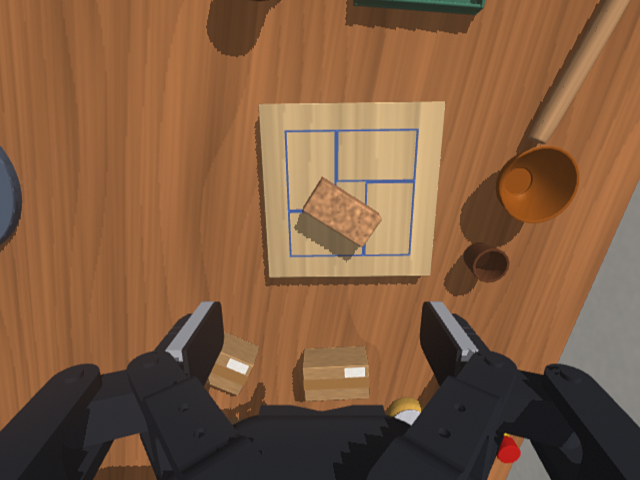

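The wrist view shows the deck at x 260–444, y 101–280, the blue pinwheel at x 285–418, y 129–257, and the sander near (342,212). It lies rotated, with its shadow below it.

```bash
cat >> vis.py <<'E'
def mrect(W):
    (x,y),(w,h),a=cv2.minAreaRect((W[:,:2]*1000).astype(np.float32))
    if w<h:w,h,a=h,w,a+90
    return np.round([x,y,w,h,(a+90)%180-90],1)
def big(m):
    return max(cv2.findContours(m.astype(np.uint8),cv2.RETR_EXTERNAL,cv2.CHAIN_APPROX_NONE)[0],key=cv2.contourArea).reshape(-1,2)
def near(d,m,x,y,z,r): # keep mask within r m of a world point (projected box)
    X=np.array([[x+r*np.cos(a),y+r*np.sin(a),z] for a in np.linspace(0,6.28,24)])
    k=np.zeros(m.shape,np.uint8);cv2.fillPoly(k,[proj(d,X).astype(np.int32)],1);return m&(k>0)
E
python3 - <<'E'
from vis import *
w=grab("wrist");t=grab("top")
h=w["hsv"].astype(int);print([h[y,x].tolist() for x,y in [(330,205),(355,225),(320,228),(275,180),(285,160),(400,200)]])
for n,d in(("wrist",w),("top",t)):
    H,S,V=np.moveaxis(d["hsv"].astype(int),2,0)
    b=near(d,(H>95)&(H<125)&(S>30)&(V>60),.556,.081,.027,.13)
    ys,xs=np.nonzero(b);print(n,"blue",mrect(plane(d,np.c_[xs,ys],.027)))
    m=near(d,(H<17)&(V>120)&(S>90),.546,.061,.06,.075)
    m=cv2.morphologyEx(m.astype(np.uint8),cv2.MORPH_OPEN,np.ones((3,3)));m=cv2.morphologyEx(m,cv2.MORPH_CLOSE,np.ones((5,5)))
    c=big(m);print(n,"sander",mrect(plane(d,c,.063)),"px",cv2.minAreaRect(c.astype(np.float32)))
    dk=near(d,((S<105)&(V>150)),.556,.081,.027,.17);dk=cv2.morphologyEx(dk.astype(np.uint8),cv2.MORPH_CLOSE,np.ones((5,5)))
    print(n,"deck",mrect(plane(d,big(dk),.027)))
E
```

```text
[[13, 126, 176], [14, 126, 166], [17, 97, 118], [18, 100, 188], [15, 53, 169], [18, 99, 208]]
wrist blue [556.4  83.5 168.1 167.6  10.6]
wrist sander [547.2  66.8  91.2  48.4 -22.5] px ((342.3189697265625, 212.06411743164062), (73.71559143066406, 39.317230224609375), 32.61924362182617)
wrist deck [556.6  83.7 228.8 228.7 -79.4]
top blue [566.2  85.9 238.2 208.7  29.1]
top sander [542.1  50.8  90.3  26.8 -18.4] px ((277.5500183105469, 251.85000610351562), (12.332881927490234, 41.7420654296875), 18.434947967529297)
top deck [565.3  30.4 231.  127.8  10.5]
```

Run:
```python
from vis import *
from plan import *
w=grab("wrist");t=grab("top");im=cv2.cvtColor(cv2.imread("pics/top0.png"),cv2.COLOR_BGR2HSV).astype(int)
C={}
for n,d,hs in(("w",w,w["hsv"].astype(int)),("t",t,im)):
    H,S,V=np.moveaxis(hs,2,0)
    m=near(d,(H<17)&(V>120)&(S>90),.546,.064,.06,.075)
    m=cv2.morphologyEx(cv2.morphologyEx(m.astype(np.uint8),cv2.MORPH_OPEN,np.ones((3,3))),cv2.MORPH_CLOSE,np.ones((5,5)));c=big(m)
    C[n]=np.mean(cv2.boxPoints(cv2.minAreaRect(c.astype(np.float32))),0);print(n,C[n],mrect(plane(d,c,.063)))
    dk=near(d,((S<105)&(V>150)),.556,.081,.027,.17);dk=cv2.morphologyEx(dk.astype(np.uint8),cv2.MORPH_CLOSE,np.ones((5,5)))
    C[n+"d"]=cv2.approxPolyDP(big(dk).reshape(-1,1,2),8,True).reshape(-1,2);print(C[n+"d"].tolist())
print("sander top",tri([(t,C["t"]),(w,C["w"])]))
a=plane(t,C["td"],.027)
for p in C["wd"]:
    q=plane(w,p,.027)[0];j=np.argmin(np.linalg.norm(a-q,axis=1));print("deck corner",tri([(t,C["td"][j]),(w,p)]))
plan([(547,65,140,67.5,1),(547,65,34,67.5,1)])
```

```text
w [342.22815 212.206  ] [547.3  66.8  91.3  48.3 -22.4]
[[444, 103], [259, 105], [269, 275], [429, 274]]
t [272.22415 250.18964] [545.7  62.   90.9  45.3 -22.7]
[[306, 189], [206, 209], [224, 309], [325, 288]]
sander top (array([0.54825031, 0.06377176, 0.04474351]), np.float64(0.0002837748648711604))
deck corner (array([0.64323971, 0.21240104, 0.0391263 ]), np.float64(0.001265476418941144))
deck corner (array([0.4221674 , 0.17405203, 0.01285681]), np.float64(0.001364905912070996))
deck corner (array([ 0.46486001, -0.05029142,  0.01920013]), np.float64(0.000840594583798209))
deck corner (array([ 0.69189944, -0.01034534,  0.01594808]), np.float64(0.0011277643514453499))
t 3.1 tcp [519.5  73.5 330.3] psi 9.9 gap 1.002 F [0.7 0.1 0.5]
  -7 13 95 -0 0 -29 1   (2.7 rows) -> [533.  69. 235.] psi 68 q6 -61
  -11 8 95 -0 0 -28.5 1   (2.7 rows) -> [547.  65. 140.] psi 68 q6 -61
  -0 -0 106 -0 0 -0 1   (1.7 rows) -> [547.  65.  34.] psi 68 q6 -61
```

Call:
{"method": "move_arm", "body": {
  "commands": "-7 13 95 0 0 -29 1;-7 13 95 0 0 -29 1;-7 13 95 0 0 -29 1;-7 13 95 0 0 -29 1;-7 13 95 0 0 -29 1"
}}

```text
t: 3.72
tcp_pos: [0.534, 0.0699, 0.2359]
tool_rot: [0.431, 0.902, 0.0, 0.001]
force: [-0.1, -0.3, -0.1]
finger_gap: 1.0
gripper_force: 0.0
```

Call:
{"method": "move_arm", "body": {
  "commands": "-11 8 95 0 0 -28.5 1;-11 8 95 0 0 -28.5 1;-11 8 95 0 0 -28.5 1;-11 8 95 0 0 -28.5 1;-11 8 95 0 0 -28.5 1"
}}

```text
t: 4.35
tcp_pos: [0.5474, 0.0667, 0.1412]
tool_rot: [0.196, 0.981, 0.0, 0.001]
force: [0.5, 0.2, -0.4]
finger_gap: 0.999
gripper_force: 0.0
```

Run:
```python
from vis import *
from plan import *
w=grab("wrist","w2");s=grab("scene");d=w
H,S,V=np.moveaxis(w["hsv"].astype(int),2,0)
m=near(d,(H<17)&(V>110)&(S>90),.547,.064,.06,.075)
m=cv2.morphologyEx(cv2.morphologyEx(m.astype(np.uint8),cv2.MORPH_OPEN,np.ones((3,3))),cv2.MORPH_CLOSE,np.ones((7,7)));c=big(m)
print(mrect(plane(w,c,.063)))
plan([(547,65,34,67.5,1)])
```

```text
[547.2  64.3  88.7  44.6 -22.4]
t 4.5 tcp [547.2  66.8 141.2] psi 67.5 gap 1.005 F [-0.   0.5  0.8]
  -0 -2 107 0 0 -0 1   (1.7 rows) -> [547.  65.  34.] psi 68 q6 -61
```

View pics/w2.png

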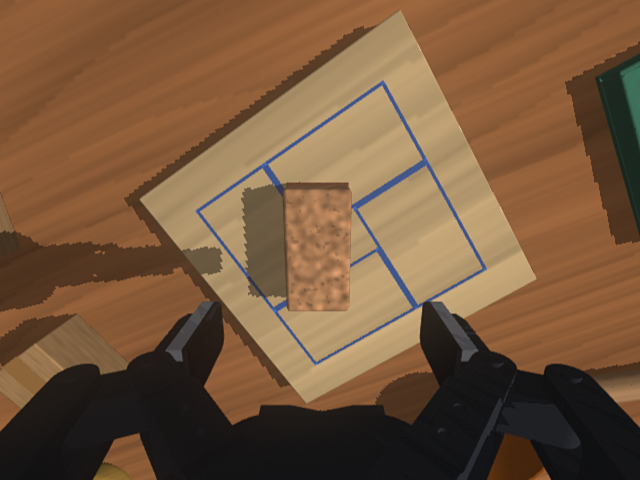

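The block (cols 286–351) sits centred between the fingers (cols 193 and 447) and square to them. I'll descend, grip and lift.

Call:
{"method": "move_arm", "body": {
  "commands": "0 -2 50 0 0 0 1;0 -2 80 0 0 0 1;0 -2 100 0 0 0 1;0 -2 107 0 0 0 1;0 -2 107 0 0 0 1",
  "grip_force": 50
}}

```text
t: 5.08
tcp_pos: [0.5462, 0.0649, 0.0336]
tool_rot: [0.195, 0.981, 0.0, 0.0]
force: [-0.7, -0.5, 0.1]
finger_gap: 0.999
gripper_force: 0.0
```

Call:
{"method": "move_arm", "body": {
  "commands": "0 0 0 0 0 0 -1;0 0 0 0 0 0 -1;0 0 0 0 0 0 -1;0 0 0 0 0 0 -1;0 0 0 0 0 0 -1"
}}

```text
t: 5.7
tcp_pos: [0.5466, 0.0649, 0.0344]
tool_rot: [0.195, 0.981, 0.0, 0.001]
force: [-0.1, -0.5, 5.8]
finger_gap: 0.53
gripper_force: 52.9
```

Call:
{"method": "move_arm", "body": {
  "commands": "0 0 -20 0 0 0 -1;0 0 -50 0 0 0 -1;0 0 -90 0 0 0 -1;0 0 -90 0 0 0 -1;0 0 -90 0 0 0 -1"
}}

```text
t: 6.32
tcp_pos: [0.5452, 0.065, 0.1228]
tool_rot: [0.195, 0.981, -0.0, -0.001]
force: [-0.3, -0.8, -0.2]
finger_gap: 0.528
gripper_force: 52.2
```

Run:
```python
from plan import *
plan([(583,363,125,96,-1),(583,363,17,96,-1)])
```

```text
t 6.3 tcp [545.2  65.  122.8] psi 67.5 gap 0.528 F [-0.3 -0.8 -0.2]
  39 145 -1 -0 -0 -14 -1   (2.4 rows) -> [564. 214. 124.] psi 96 q6 -64
  4 150 -1 0 -0 -14.5 -1   (2.4 rows) -> [583. 363. 125.] psi 96 q6 -64
  -1 0 108 0 -0 0 -1   (1.7 rows) -> [583. 363.  17.] psi 96 q6 -64
```

Call:
{"method": "move_arm", "body": {
  "commands": "39 145 -1 0 0 -14 -1;39 145 -1 0 0 -14 -1;39 145 -1 0 0 -14 -1;39 145 -1 0 0 -14 -1;39 145 -1 0 0 -14 -1"
}}

```text
t: 6.95
tcp_pos: [0.5641, 0.2131, 0.1228]
tool_rot: [0.074, 0.997, -0.001, -0.002]
force: [0.6, 0.2, -1.2]
finger_gap: 0.534
gripper_force: 52.1
```

Call:
{"method": "move_arm", "body": {
  "commands": "4 150 -1 0 0 -14.5 -1;4 150 -1 0 0 -14.5 -1;4 150 -1 0 0 -14.5 -1;4 150 -1 0 0 -14.5 -1;4 150 -1 0 0 -14.5 -1"
}}

```text
t: 7.58
tcp_pos: [0.583, 0.3607, 0.1246]
tool_rot: [-0.052, 0.999, -0.001, -0.001]
force: [-0.0, -0.1, -1.5]
finger_gap: 0.528
gripper_force: 52.2
```

Call:
{"method": "move_arm", "body": {
  "commands": "-1 0 50 0 0 0 -1;-1 0 80 0 0 0 -1;-1 0 100 0 0 0 -1;-1 0 111 0 0 0 -1;-1 0 111 0 0 0 -1"
}}

```text
t: 8.2
tcp_pos: [0.5845, 0.3624, 0.0141]
tool_rot: [-0.052, 0.999, -0.0, -0.0]
force: [-0.2, 0.1, -0.9]
finger_gap: 0.531
gripper_force: 52.2
```

Call:
{"method": "move_arm", "body": {
  "commands": "0 0 0 0 0 0 0.3;0 0 0 0 0 0 0.3;0 0 0 0 0 0 0.3;0 0 -10 0 0 0 0.3;0 0 -30 0 0 0 0.3"
}}

```text
t: 8.82
tcp_pos: [0.5838, 0.3628, 0.0447]
tool_rot: [-0.053, 0.999, -0.0, -0.001]
force: [-0.0, 0.7, -0.4]
finger_gap: 0.653
gripper_force: 0.0
```

Run:
```python
from plan import *
plan([(563,340,260,96,1),(420,340,300,35,1)])
```

```text
t 8.8 tcp [583.8 362.8  44.7] psi 96.1 gap 0.653 F [-0.   0.7 -0.4]
  23 -21 -215 -0 -0 0 1   (3.5 rows) -> [563. 340. 260.] psi 96 q6 -65
  71 8 -20 -0 -0 30.5 1   (2.9 rows) -> [492. 340. 280.] psi 35 q6 4
  66 -30 -20 -0 -0 30.5 1   (2.9 rows) -> [420. 340. 300.] psi 35 q6 4
```

Call:
{"method": "move_arm", "body": {
  "commands": "23 -21 -215 0 0 0 1;23 -21 -215 0 0 0 1;23 -21 -215 0 0 0 1;23 -21 -215 0 0 0 1;23 -21 -215 0 0 0 1"
}}

```text
t: 9.45
tcp_pos: [0.5653, 0.3402, 0.2647]
tool_rot: [-0.053, 0.999, 0.001, 0.004]
force: [-0.3, 0.1, -0.0]
finger_gap: 1.001
gripper_force: 0.0
```

Run:
```python
from plan import *
from vis import *
w=grab("wrist","w3");d=w
H,S,V=np.moveaxis(w["hsv"].astype(int),2,0)
m=near(d,(H<17)&(V>100)&(S>90),.583,.363,.04,.055)
print("sander in tray",mrect(plane(w,big(m),.040)))
g=near(d,(abs(H-78)<16)&(S>60),.583,.363,.022,.12)
m2=cv2.morphologyEx((m|g).astype(np.uint8),cv2.MORPH_CLOSE,np.ones((7,7)))
print("tray",mrect(plane(w,big(m2),.022)))
plan([(556,50,230,10.6,1)])
```

```text
sander in tray [585.7 363.1  88.3  44.8   6. ]
tray [585.  364.6 148.3 116.8   6. ]
t 9.5 tcp [564.1 339.8 261.8] psi 96.0 gap 1.0 F [-0.  -0.3 -0.6]
  19 -144 16 0 0 42.5 1   (4.0 rows) -> [560. 195. 246.] psi 11 q6 -5
  -82 -119 15 0 0 43 1   (4.0 rows) -> [556.  50. 230.] psi 11 q6 -5
```

View pics/w3.png

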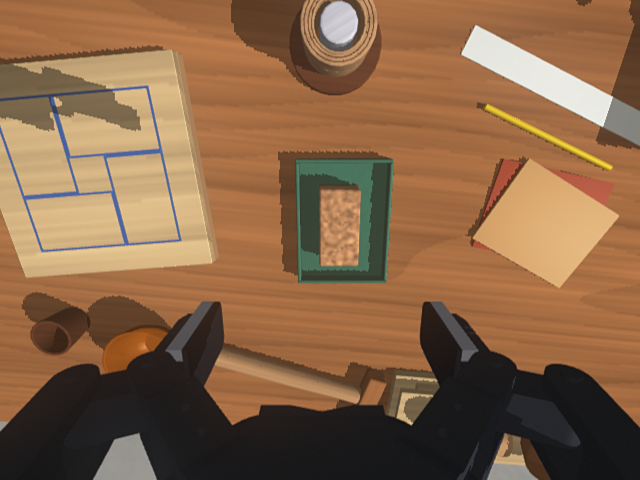

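The sander lies flat in the tray at (340,225), and the spindle is at (338,30). Next I'll measure the clear pallet.

Call:
{"method": "move_arm", "body": {
  "commands": "19 -144 16 0 0 42.5 1;19 -144 16 0 0 42.5 1;19 -144 16 0 0 42.5 1;19 -144 16 0 0 42.5 1;19 -144 16 0 0 42.5 1"
}}

```text
t: 10.12
tcp_pos: [0.559, 0.1939, 0.2416]
tool_rot: [0.312, 0.95, -0.001, -0.002]
force: [0.7, -0.0, -0.3]
finger_gap: 1.002
gripper_force: 0.0
```

Call:
{"method": "move_arm", "body": {
  "commands": "-82 -119 15 0 0 43 1;-82 -119 15 0 0 43 1;-82 -119 15 0 0 43 1;-82 -119 15 0 0 43 1;-82 -119 15 0 0 43 1"
}}

```text
t: 10.75
tcp_pos: [0.5548, 0.0501, 0.2274]
tool_rot: [0.637, 0.771, -0.0, -0.001]
force: [-0.4, 0.6, 0.4]
finger_gap: 1.0
gripper_force: 0.0
```

```bash
cat > cart.py <<'E'
from vis import *
def cartons(d,guess,z=.05,hsv=None):
    H,S,V=np.moveaxis((d["hsv"] if hsv is None else hsv).astype(int),2,0)
    out=[]
    for x,y in guess:
        m=near(d,(((H>=15)&(S<133))|(S<60))&(V>150),x/1000,y/1000,z,.085)
        m=cv2.morphologyEx(m.astype(np.uint8),cv2.MORPH_OPEN,np.ones((5,5)))
        out.append(mrect(plane(d,big(m),z)) if m.any() else None)
    return out
E
python3 - <<'E'
from plan import *
from cart import *
w=grab("wrist","w4");d=w
H,S,V=np.moveaxis(d["hsv"].astype(int),2,0)
b=near(d,(H>95)&(H<125)&(S>30)&(V>60),.556,.081,.027,.13)
ys,xs=np.nonzero(b);print("blue",mrect(plane(d,np.c_[xs,ys],.027)))
dk=near(d,((S<105)&(V>150)),.556,.081,.027,.17);dk=cv2.morphologyEx(dk.astype(np.uint8),cv2.MORPH_CLOSE,np.ones((5,5)))
print("deck",mrect(plane(d,big(dk),.027)))
t=grab("top","top1");print(*cartons(t,[(588,-193),(591,-360),(407,-199),(423,-363)]),sep="\n")
plan([(587,-180,230,103,1),(587,-180,150,103,1)])
E
```

```text
blue [556.6  83.4 167.9 167.6  10.6]
deck [556.6  83.4 228.6 228.3  10.7]
[ 591.5 -192.1   89.9   66.4   13.3]
[ 590.8 -360.4   98.9   68.1  -18.3]
[ 403.4 -198.    92.7   64.4  -17. ]
[ 386.6 -341.2   27.4   17.    -0.7]
t 10.8 tcp [555.   50.6 227.8] psi 10.9 gap 1.001 F [ 0.2 -0.   0.1]
  -116 -6 -1 -0 0 44 1   (4.1 rows) -> [571. -65. 229.] psi -77 q6 60
  -88 77 -1 -0 0 44 1   (4.1 rows) -> [ 587. -180.  230.] psi -77 q6 60
  -0 -0 80 -0 0 -0 1   (1.3 rows) -> [ 587. -180.  150.] psi -77 q6 60
```

Call:
{"method": "move_arm", "body": {
  "commands": "-116 -6 -1 0 0 44 1;-116 -6 -1 0 0 44 1;-116 -6 -1 0 0 44 1;-116 -6 -1 0 0 44 1;-116 -6 -1 0 0 44 1"
}}

```text
t: 11.48
tcp_pos: [0.5706, -0.0647, 0.2291]
tool_rot: [0.88, 0.476, -0.0, -0.0]
force: [0.5, 0.5, 0.5]
finger_gap: 0.997
gripper_force: 0.0
```

Call:
{"method": "move_arm", "body": {
  "commands": "-88 77 -1 0 0 44 1;-88 77 -1 0 0 44 1;-88 77 -1 0 0 44 1;-88 77 -1 0 0 44 1;-88 77 -1 0 0 44 1"
}}

```text
t: 12.1
tcp_pos: [0.5864, -0.1805, 0.2301]
tool_rot: [0.994, 0.112, -0.0, -0.0]
force: [-1.2, -0.5, 0.2]
finger_gap: 1.0
gripper_force: 0.0
```

Run:
```python
from plan import *
from cart import *
w=grab("wrist","w5")
print(*cartons(w,[(588,-193),(591,-360),(407,-199),(423,-363)]),sep="\n")
plan([(587,-193,110,-77,1)])
```

```text
[ 584.8 -174.5   96.3   20.6   13.4]
[ 600.4 -331.9   97.1   44.4  -18.6]
[ 420.6 -177.   109.1   30.4  -16.5]
[ 420.4 -344.3   62.5   19.7    9.8]
t 12.2 tcp [ 586.4 -180.4  230.2] psi -77.1 gap 1.003 F [-0.2 -0.1  0.1]
  -2 12 120 -0 0 -0 1   (1.9 rows) -> [ 587. -193.  110.] psi -77 q6 59
```

View pics/w5.png

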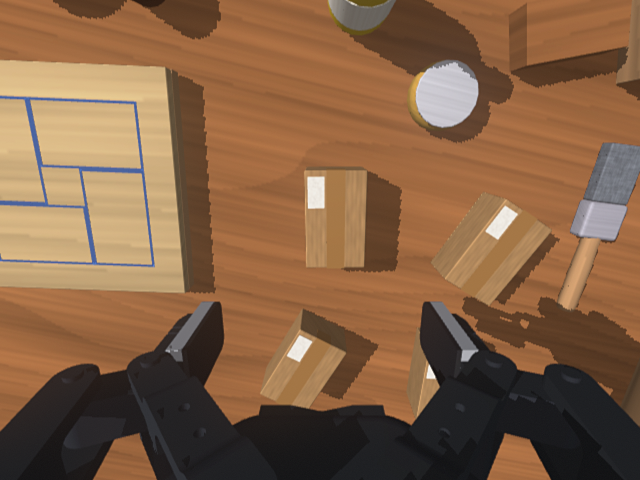

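Carton 1's top spans cols 305–366, rows 170–268 in the wrist view. The tape splits the mask, so I'll tune it.

Run:
```python
from plan import *
from cart import *
w=grab("wrist");h=cv2.medianBlur(w["hsv"],5)
print([(p,h[p[1],p[0]].tolist()) for p in [(315,240),(337,220),(337,250),(357,220),(335,168),(280,200),(250,180),(290,300),(420,200),(340,285),(484,222),(265,390)]])
```

```text
[((315, 240), [16, 122, 176]), ((337, 220), [15, 144, 166]), ((337, 250), [15, 147, 164]), ((357, 220), [16, 122, 176]), ((335, 168), [15, 139, 130]), ((280, 200), [13, 151, 162]), ((250, 180), [13, 152, 159]), ((290, 300), [13, 153, 156]), ((420, 200), [13, 153, 171]), ((340, 285), [13, 153, 168]), ((484, 222), [15, 121, 162]), ((265, 390), [16, 122, 181])]
```

```bash
cat > cart.py <<'E'
from vis import *
def cartons(d,guess,z=.05,r=.07,vmin=145):
    H,S,V=np.moveaxis(cv2.medianBlur(d["hsv"],3).astype(int),2,0)
    out=[]
    for x,y in guess:
        m=near(d,((H>=15)&(H<30)|(S<60))&(V>vmin),x/1000,y/1000,z,r)
        m=cv2.morphologyEx(m.astype(np.uint8),cv2.MORPH_CLOSE,np.ones((5,5)))
        m=cv2.morphologyEx(m,cv2.MORPH_OPEN,np.ones((7,7)))
        out.append(mrect(plane(d,big(m),z)) if m.any() else None)
    return out
def slot(k,c=(556.5,83.0),a=10.6):
    x,y,o={"a":(-32.5,-51.5,0),"b":(51.5,-32.5,90),"c":(32.5,51.5,0),"d":(-51.5,32.5,90)}[k]
    s,q=np.sin(np.radians(a)),np.cos(np.radians(a))
    return c[0]+q*x-s*y,c[1]+s*x+q*y,a+o-90  # psi closes across the width
E
python3 - <<'E'
from plan import *
from cart import *
w=grab("wrist")
print(*cartons(w,[(588,-193),(591,-360)]),sep="\n")
w["pose"]
plan([(587,-192,110,-77,1)])
for k in "dcba":print(k,np.round(slot(k),1))
E
```

```text
[ 588.6 -193.1   97.5   58.6   13.2]
[ 594.4 -349.7   98.3   82.   -18.4]
t 12.2 tcp [ 586.4 -180.4  230.3] psi -77.2 gap 1.001 F [-0.2 -1.   0.3]
  -2 11 120 -0 0 -0 1   (1.9 rows) -> [ 587. -192.  110.] psi -77 q6 59
d [499.9 105.5  10.6]
c [579.  139.6 -79.4]
b [613.1  60.5  10.6]
a [534.   26.4 -79.4]
```

Call:
{"method": "move_arm", "body": {
  "commands": "-1 13 50 0 0 0 1;-1 13 100 0 0 0 1;-1 13 150 0 0 0 1;-1 13 150 0 0 0 1;-1 13 150 0 0 0 1"
}}

```text
t: 12.88
tcp_pos: [0.5894, -0.1943, 0.0818]
tool_rot: [0.994, 0.11, 0.001, 0.001]
force: [0.5, -1.5, 0.8]
finger_gap: 1.002
gripper_force: 0.0
```

Call:
{"method": "move_arm", "body": {
  "commands": "0 0 30 0 0 0 1;0 0 50 0 0 0 1;0 0 62 0 0 0 1;0 0 68 0 0 0 1;0 0 68 0 0 0 1",
  "grip_force": 60
}}

```text
t: 13.5
tcp_pos: [0.5883, -0.194, 0.0124]
tool_rot: [0.994, 0.109, 0.0, 0.0]
force: [0.3, 0.3, -0.1]
finger_gap: 0.997
gripper_force: 0.0
```

Call:
{"method": "move_arm", "body": {
  "commands": "0 0 0 0 0 0 -1;0 0 0 0 0 0 -1;0 0 0 0 0 0 -1;0 0 0 0 0 0 -1;0 0 0 0 0 0 -1"
}}

```text
t: 14.12
tcp_pos: [0.5888, -0.1941, 0.0132]
tool_rot: [0.994, 0.109, 0.001, 0.0]
force: [-0.4, 1.0, 5.1]
finger_gap: 0.696
gripper_force: 67.1
```

Call:
{"method": "move_arm", "body": {
  "commands": "0 0 -20 0 0 0 -1;0 0 -60 0 0 0 -1;0 0 -120 0 0 0 -1;0 0 -120 0 0 0 -1;0 0 -120 0 0 0 -1"
}}

```text
t: 14.75
tcp_pos: [0.5873, -0.1935, 0.1323]
tool_rot: [0.994, 0.109, -0.001, -0.0]
force: [0.0, 1.0, -3.5]
finger_gap: 0.693
gripper_force: 66.5
```

Run:
```python
from plan import *
from cart import *
x,y,p=slot("d")
w=grab("wrist","w6");print(np.round(cartons(w,[(588,-193)],.17,.09),1))
plan([(x,y,130,p,-1),(x,y,42,p,-1)])
```

```text
[[ 609.3 -188.3   58.4   53.5  -77.4]]
t 14.8 tcp [ 586.7 -193.2  131.2] psi -77.4 gap 0.694 F [-0.3  0.3 -2.7]
  -10 -155 1 -0 0 -44 -1   (4.1 rows) -> [543. -44. 131.] psi 11 q6 1
  101 -119 1 -0 -0 -44 -1   (4.1 rows) -> [500. 105. 130.] psi 11 q6 1
  -1 0 88 -0 -0 -0 -1   (1.4 rows) -> [500. 105.  42.] psi 11 q6 1
```

Call:
{"method": "move_arm", "body": {
  "commands": "-10 -155 1 0 0 -44 -1;-10 -155 1 0 0 -44 -1;-10 -155 1 0 0 -44 -1;-10 -155 1 0 0 -44 -1;-10 -155 1 0 0 -44 -1"
}}

```text
t: 15.42
tcp_pos: [0.5435, -0.044, 0.1297]
tool_rot: [0.881, 0.474, -0.001, -0.001]
force: [0.8, -1.1, -2.6]
finger_gap: 0.696
gripper_force: 66.5
```

Call:
{"method": "move_arm", "body": {
  "commands": "101 -119 1 0 0 -44 -1;101 -119 1 0 0 -44 -1;101 -119 1 0 0 -44 -1;101 -119 1 0 0 -44 -1;101 -119 1 0 0 -44 -1"
}}

```text
t: 16.05
tcp_pos: [0.5008, 0.105, 0.1296]
tool_rot: [0.64, 0.768, -0.001, -0.001]
force: [0.5, 0.8, -3.6]
finger_gap: 0.689
gripper_force: 66.5
```

Run:
```python
from plan import *
from cart import *
x,y,p=slot("d")
plan([(x,y,41,p,-1)])
```

```text
t 16.1 tcp [500.8 105.  129.6] psi 10.4 gap 0.689 F [ 0.5  0.8 -3.6]
  1 -1 89 -0 -0 -0 -1   (1.4 rows) -> [500. 105.  41.] psi 11 q6 1
```

Call:
{"method": "move_arm", "body": {
  "commands": "1 -1 40 0 0 0 -1;1 -1 70 0 0 0 -1;1 -1 84 0 0 0 -1;1 -1 89 0 0 0 -1;1 -1 89 0 0 0 -1"
}}

```text
t: 16.68
tcp_pos: [0.5005, 0.1056, 0.0416]
tool_rot: [0.64, 0.769, 0.0, 0.0]
force: [-1.0, 0.6, -2.5]
finger_gap: 0.694
gripper_force: 66.7
```

Call:
{"method": "move_arm", "body": {
  "commands": "0 0 0 0 0 0 1;0 0 0 0 0 0 1;0 0 0 0 0 0 1;0 0 0 0 0 0 1;0 0 -10 0 0 0 1"
}}

```text
t: 17.3
tcp_pos: [0.4994, 0.1059, 0.0512]
tool_rot: [0.639, 0.769, -0.0, -0.001]
force: [-0.3, 0.9, 0.8]
finger_gap: 1.0
gripper_force: 0.0
```

Call:
{"method": "move_arm", "body": {
  "commands": "0 0 -50 0 0 0 1;0 0 -100 0 0 0 1;-20 0 -160 0 0 0 1;-50 0 -190 0 0 0 1;-50 0 -190 0 0 0 1"
}}

```text
t: 17.92
tcp_pos: [0.5114, 0.0552, 0.2448]
tool_rot: [0.64, 0.768, 0.002, 0.003]
force: [-0.6, 0.3, -0.5]
finger_gap: 1.0
gripper_force: 0.0
```

```bash
cat >> cart.py <<'E'
def placed(d,k):
    x,y,p=slot(k);r=cartons(d,[(x,y)],.077,.06,170)[0]
    H,S,V=np.moveaxis(cv2.medianBlur(d["hsv"],3).astype(int),2,0)
    print("slot",k,"want",np.round([x,y,(p+180)%180-90],1),"got",r)
E
python3 - <<'E'
from plan import *
from cart import *
w=grab("wrist","w7");placed(w,"d")
plan([(440,-192,220,-17+90,1)])
t=grab("top","top2");print(cartons(t,[(407,-199),(423,-363),(591,-360)]))
h=cv2.medianBlur(w["hsv"],5);q=proj(w,[[.5,.105,.077],[.49,.12,.077],[.58,.13,.027]]).astype(int);print([h[b,a].tolist() for a,b in q])
E
```

```text
slot d want [499.9 105.5 -79.4] got [468.8 124.4 115.1  48.   59.1]
t 18.0 tcp [509.5  56.2 242.7] psi 10.5 gap 1.001 F [-0.3  0.8 -1.3]
  -77 -38 8 0 -0 39 1   (3.7 rows) -> [486. -27. 235.] psi -107 q6 83
  -84 19 7 0 -0 39.5 1   (3.7 rows) -> [ 463. -109.  228.] psi -107 q6 83
  -52 68 8 0 -0 39 1   (3.7 rows) -> [ 440. -192.  220.] psi -107 q6 83
[array([ 433.3, -188.1,   49.2,   32.1,   -2. ]), array([ 452.3, -359.4,   72.9,   45. ,   89.3]), array([ 590.2, -360.2,  100.4,   68.3,  -18.1])]
[[16, 141, 156], [16, 138, 158], [18, 98, 196]]
```

View pics/w7.png

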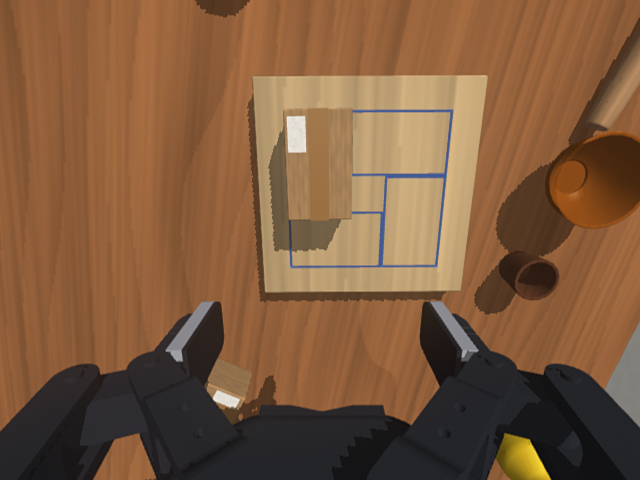

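Call:
{"method": "move_arm", "body": {
  "commands": "-77 -38 8 0 0 39 1;-77 -38 8 0 0 39 1;-77 -38 8 0 0 39 1;-77 -38 8 0 0 39 1;-77 -38 8 0 0 39 1"
}}

```text
t: 18.65
tcp_pos: [0.4845, -0.0249, 0.2317]
tool_rot: [0.859, 0.513, -0.001, -0.002]
force: [0.8, 0.2, -0.4]
finger_gap: 0.998
gripper_force: 0.0
```

Call:
{"method": "move_arm", "body": {
  "commands": "-84 19 7 0 0 39.5 1;-84 19 7 0 0 39.5 1;-84 19 7 0 0 39.5 1;-84 19 7 0 0 39.5 1;-84 19 7 0 0 39.5 1"
}}

```text
t: 19.27
tcp_pos: [0.4619, -0.1081, 0.2255]
tool_rot: [0.981, 0.193, -0.001, -0.001]
force: [0.0, -0.1, -0.1]
finger_gap: 0.999
gripper_force: 0.0
```

Call:
{"method": "move_arm", "body": {
  "commands": "-52 68 8 0 0 39 1;-52 68 8 0 0 39 1;-52 68 8 0 0 39 1;-52 68 8 0 0 39 1;-52 68 8 0 0 39 1"
}}

```text
t: 19.9
tcp_pos: [0.4397, -0.1909, 0.2179]
tool_rot: [0.989, -0.145, -0.0, -0.0]
force: [0.1, -0.5, -0.0]
finger_gap: 0.996
gripper_force: 0.0
```

```bash
cat >> cart.py <<'E'
def placed(d,k):
    x,y,p=slot(k)
    H,S,V=np.moveaxis(cv2.medianBlur(d["hsv"],3).astype(int),2,0)
    m=near(d,((H>=13)&(H<=17)&(S>108)&(V>120))|((S<40)&(V>190)),x/1000,y/1000,.077,.065)
    m=cv2.morphologyEx(m.astype(np.uint8),cv2.MORPH_CLOSE,np.ones((5,5)));m=cv2.morphologyEx(m,cv2.MORPH_OPEN,np.ones((7,7)))
    print("slot",k,"want",np.round([x,y,(p+180)%180-90],1),"got",mrect(plane(d,big(m),.077)))
E
python3 - <<'E'
from plan import *
from cart import *
w=grab("wrist","w8");print(*cartons(w,[(407,-199),(423,-363)]),sep="\n")
t=grab("top","top3");placed(t,"d")
plan([(407,-198,110,73,1),(407,-198,12.5,73,1)])
E
```

```text
[ 407.7 -198.3   97.9   58.7  -16.7]
[ 426.8 -357.5  104.1   73.2    9. ]
slot d want [499.9 105.5 -79.4] got [492.2 101.1  95.2  37.3 -78.1]
t 20.0 tcp [ 439.8 -190.9  218.1] psi -106.7 gap 1.0 F [ 0.6 -0.5  0.2]
  -29 16 108 -0 0 0.5 1   (1.8 rows) -> [ 407. -198.  110.] psi -107 q6 81
  -0 0 98 -0 0 -0 1   (1.6 rows) -> [ 407. -198.   12.] psi -107 q6 81
```

Call:
{"method": "move_arm", "body": {
  "commands": "-29 16 50 0 0 0 1;-29 16 100 0 0 0 1;-29 16 140 0 0 0 1;-29 16 140 0 0 0 1;-29 16 140 0 0 0 1"
}}

```text
t: 20.62
tcp_pos: [0.4082, -0.1986, 0.0791]
tool_rot: [0.989, -0.147, 0.001, 0.0]
force: [-0.1, 0.5, 0.9]
finger_gap: 0.999
gripper_force: 0.0
```

Call:
{"method": "move_arm", "body": {
  "commands": "0 0 30 0 0 0 1;0 0 50 0 0 0 1;0 0 60 0 0 0 1;0 0 66 0 0 0 1;0 0 66 0 0 0 1"
}}

```text
t: 21.25
tcp_pos: [0.4079, -0.1985, 0.0128]
tool_rot: [0.989, -0.147, 0.0, 0.0]
force: [-0.3, -0.2, -0.1]
finger_gap: 1.003
gripper_force: 0.0
```

Call:
{"method": "move_arm", "body": {
  "commands": "0 0 0 0 0 0 -1;0 0 0 0 0 0 -1;0 0 0 0 0 0 -1;0 0 0 0 0 0 -1;0 0 0 0 0 0 -1"
}}

```text
t: 21.88
tcp_pos: [0.4078, -0.1985, 0.0131]
tool_rot: [0.989, -0.147, 0.001, 0.0]
force: [-0.7, 0.7, 5.5]
finger_gap: 0.696
gripper_force: 65.4
```

Call:
{"method": "move_arm", "body": {
  "commands": "0 0 -20 0 0 0 -1;0 0 -60 0 0 0 -1;0 0 -130 0 0 0 -1;0 0 -130 0 0 0 -1;0 0 -130 0 0 0 -1"
}}

```text
t: 22.5
tcp_pos: [0.4072, -0.198, 0.1424]
tool_rot: [0.989, -0.147, 0.0, 0.0]
force: [0.2, 0.4, -3.4]
finger_gap: 0.69
gripper_force: 66.0
```

Run:
```python
from plan import *
from cart import *
x,y,p=slot("c")
plan([(x,y,142,p,-1),(x,y,41,p,-1)])
```

```text
t 22.5 tcp [ 407.2 -198.   142.4] psi -106.9 gap 0.69 F [ 0.2  0.4 -3.4]
  16 -93 0 -0 -0 38 -1   (3.6 rows) -> [ 450. -114.  142.] psi 101 q6 -87
  -44 -84 0 -0 -0 38 -1   (3.6 rows) -> [493. -29. 142.] psi 101 q6 -87
  -87 -39 0 -0 0 38.5 -1   (3.6 rows) -> [536.  55. 142.] psi 101 q6 -87
  -91 24 0 -0 0 38 -1   (3.6 rows) -> [579. 140. 142.] psi 101 q6 -87
  -0 0 101 -0 0 -0 -1   (1.6 rows) -> [579. 140.  41.] psi 101 q6 -87
```

Run:
```python
s=open('plan.py').read()
s=s.replace("psi=best(psi,x,y);rt","psi=near_psi(psi,x,y,r);rt").replace("def plan(","""def near_psi(psi,x,y,r):
    c=np.degrees(np.arctan2(*r.as_matrix()[1::-1,1]));q1=np.degrees(np.arctan2(y,x))
    cur=min((c+360*k for k in(-1,0,1)),key=lambda p:abs(q1-p))
    return min((p for p in (psi+180*k for k in range(-4,5)) if abs(q1-p)<125),key=lambda p:abs(p-cur))
def plan(""")
open('plan.py','w').write(s)
from plan import *
from cart import *
x,y,p=slot("c")
plan([(x,y,142,p,-1),(x,y,41,p,-1)])
```

```text
t 22.5 tcp [ 407.2 -198.   142.4] psi -106.9 gap 0.69 F [ 0.2  0.4 -3.4]
  33 -187 0 0 -0 -14 -1   (3.0 rows) -> [493. -29. 142.] psi -79 q6 93
  77 -173 0 0 -0 -13.5 -1   (3.0 rows) -> [579. 140. 142.] psi -79 q6 93
  -0 0 101 0 -0 -0 -1   (1.6 rows) -> [579. 140.  41.] psi -79 q6 93
```

Call:
{"method": "move_arm", "body": {
  "commands": "33 -187 0 0 0 -14 -1;33 -187 0 0 0 -14 -1;33 -187 0 0 0 -14 -1;33 -187 0 0 0 -14 -1;33 -187 0 0 0 -14 -1"
}}

```text
t: 23.12
tcp_pos: [0.492, -0.0284, 0.1403]
tool_rot: [1.0, -0.025, -0.002, -0.0]
force: [-0.1, 0.3, -2.5]
finger_gap: 0.693
gripper_force: 66.4
```

Call:
{"method": "move_arm", "body": {
  "commands": "77 -173 0 0 0 -13.5 -1;77 -173 0 0 0 -13.5 -1;77 -173 0 0 0 -13.5 -1;77 -173 0 0 0 -13.5 -1;77 -173 0 0 0 -13.5 -1"
}}

```text
t: 23.75
tcp_pos: [0.578, 0.1381, 0.1409]
tool_rot: [0.996, 0.091, -0.002, 0.0]
force: [-0.3, -0.1, -2.9]
finger_gap: 0.691
gripper_force: 66.8
```

Run:
```python
from plan import *
from cart import *
x,y,p=slot("c")
t=grab("top","top3");placed(t,"d")
plan([(x,y,41,p,-1)])
```

```text
slot d want [499.9 105.5 -79.4] got [489.6 104.1  50.8  38.1 -89.9]
t 23.8 tcp [577.8 137.7 141.1] psi -79.6 gap 0.695 F [ 0.2  0.2 -2.3]
  2 -2 100 0 0 -0 -1   (1.6 rows) -> [579. 140.  41.] psi -79 q6 93
```

Call:
{"method": "move_arm", "body": {
  "commands": "2 -2 40 0 0 0 -1;2 -2 75 0 0 0 -1;2 -2 94 0 0 0 -1;2 -2 100 0 0 0 -1;2 -2 100 0 0 0 -1"
}}

```text
t: 24.42
tcp_pos: [0.5813, 0.1416, 0.0427]
tool_rot: [0.996, 0.092, 0.0, 0.0]
force: [-0.5, -0.5, -1.9]
finger_gap: 0.694
gripper_force: 66.9
```

Call:
{"method": "move_arm", "body": {
  "commands": "0 0 0 0 0 0 1;0 0 0 0 0 0 1;0 0 0 0 0 0 1;0 0 0 0 0 0 1;0 0 -10 0 0 0 1"
}}

```text
t: 25.05
tcp_pos: [0.5802, 0.1422, 0.0521]
tool_rot: [0.996, 0.092, -0.001, -0.0]
force: [-0.4, 0.0, -0.5]
finger_gap: 1.001
gripper_force: 0.0
```

Call:
{"method": "move_arm", "body": {
  "commands": "0 0 -50 0 0 0 1;0 0 -100 0 0 0 1;-30 20 -160 0 0 0 1;-50 50 -200 0 0 0 1;-50 50 -200 0 0 0 1"
}}

```text
t: 25.68
tcp_pos: [0.5424, 0.0822, 0.2571]
tool_rot: [0.996, 0.091, 0.004, 0.001]
force: [-0.1, 0.6, -0.3]
finger_gap: 1.001
gripper_force: 0.0
```

Run:
```python
from plan import *
from cart import *
w=grab("wrist","w9");placed(w,"d");placed(w,"c")
plan([(450,-340,220,9-90,1)])
```

```text
slot d want [499.9 105.5 -79.4] got [501.4 106.3  98.3  60.7 -79.6]
slot c want [579.  139.6  10.6] got [581.4 142.   97.6  59.1  10.6]
t 25.7 tcp [541.6  83.2 254.8] psi -79.6 gap 1.001 F [-0.  -0.8 -0.6]
  -83 200 17 0 -0 0.5 1   (3.5 rows) -> [ 496. -128.  237.] psi -81 q6 44
  -82 200 17 0 -0.5 1 1   (3.5 rows) -> [ 450. -340.  220.] psi -81 q6 44
```

View pics/w9.png

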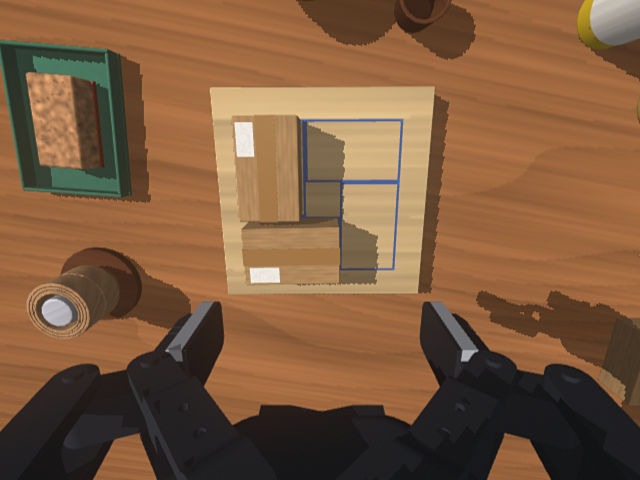

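Both cartons sit in their outlines: d is off by about 1.7 mm, c by about 3.4 mm. Next is the carton near (424,-362).

Call:
{"method": "move_arm", "body": {
  "commands": "-83 200 17 0 0 0 1;-83 200 17 0 0 0 1;-83 200 17 0 0 0 1;-83 200 17 0 0 0 1;-83 200 17 0 0 0 1"
}}

```text
t: 26.35
tcp_pos: [0.4954, -0.1291, 0.2336]
tool_rot: [0.996, 0.09, -0.001, -0.001]
force: [-0.4, 0.2, 0.6]
finger_gap: 0.999
gripper_force: 0.0
```

Call:
{"method": "move_arm", "body": {
  "commands": "-82 200 17 0 0 1.5 1;-82 200 17 0 0 1.5 1;-82 200 17 0 0 1.5 1;-82 200 17 0 0 1.5 1;-82 200 17 0 0 1.5 1"
}}

```text
t: 26.98
tcp_pos: [0.4523, -0.34, 0.217]
tool_rot: [0.997, 0.078, -0.0, -0.001]
force: [0.3, 0.6, -0.8]
finger_gap: 0.997
gripper_force: 0.0
```

Run:
```python
from plan import *
from cart import *
w=grab("wrist","w10");r=cartons(w,[(424,-362),(591,-360)]);print(*r,sep="\n")
plan([(r[0][0],r[0][1],80,r[0][4]-90,1)])
```

```text
[ 424.9 -365.3   98.1   58.7    9.2]
[ 591.3 -361.2   99.5   59.5  -18.6]
t 27.0 tcp [ 452.3 -338.4  217.1] psi -81.0 gap 1.004 F [ 0.5  0.1 -0.3]
  -31 23 137 -0 0 -0 1   (2.3 rows) -> [ 425. -365.   80.] psi -81 q6 40
```

Call:
{"method": "move_arm", "body": {
  "commands": "-31 22 50 0 0 0 1;-31 22 100 0 0 0 1;-31 22 137 0 0 0 1;-31 22 137 0 0 0 1;-31 22 137 0 0 0 1"
}}

```text
t: 27.65
tcp_pos: [0.4261, -0.3654, 0.0824]
tool_rot: [0.997, 0.08, 0.0, 0.0]
force: [0.2, -0.2, -0.4]
finger_gap: 1.001
gripper_force: 0.0
```

Run:
```python
from plan import *
plan([(425,-365.3,12.5,9.2-90,1)])
```

```text
t 27.6 tcp [ 426.1 -365.4   82.4] psi -80.8 gap 1.001 F [ 0.2 -0.2 -0.4]
  -1 -0 70 0 -0 -0 1   (1.1 rows) -> [ 425. -365.   12.] psi -81 q6 40
```

Call:
{"method": "move_arm", "body": {
  "commands": "0 0 30 0 0 0 1;0 0 50 0 0 0 1;0 0 62 0 0 0 1;0 0 69 0 0 0 1;0 0 69 0 0 0 1"
}}

```text
t: 28.28
tcp_pos: [0.4251, -0.3664, 0.0127]
tool_rot: [0.997, 0.079, 0.0, 0.0]
force: [-0.9, 0.8, -0.2]
finger_gap: 1.0
gripper_force: 0.0
```

Call:
{"method": "move_arm", "body": {
  "commands": "0 0 0 0 0 0 -1;0 0 0 0 0 0 -1;0 0 0 0 0 0 -1;0 0 0 0 0 0 -1;0 0 0 0 0 0 -1"
}}

```text
t: 28.9
tcp_pos: [0.4253, -0.3667, 0.0132]
tool_rot: [0.997, 0.079, 0.0, 0.001]
force: [0.2, -0.2, 6.3]
finger_gap: 0.694
gripper_force: 66.7
```

Call:
{"method": "move_arm", "body": {
  "commands": "0 0 -20 0 0 0 -1;0 0 -60 0 0 0 -1;0 0 -130 0 0 0 -1;0 0 -130 0 0 0 -1;0 0 -130 0 0 0 -1"
}}

```text
t: 29.52
tcp_pos: [0.4245, -0.3658, 0.1422]
tool_rot: [0.997, 0.079, -0.0, -0.0]
force: [-0.5, 0.2, -2.4]
finger_gap: 0.695
gripper_force: 66.1
```

Run:
```python
from plan import *
from cart import *
x,y,p=slot("b")
plan([(520,-180,145,-33,-1),(x,y,145,p,-1),(x,y,41,p,-1)])
```

```text
t 29.5 tcp [ 424.5 -365.8  142.2] psi -80.9 gap 0.695 F [-0.5  0.2 -2.4]
  124 -168 -3 -0 0 -48 -1   (4.5 rows) -> [ 520. -180.  145.] psi -33 q6 14
  253 -53 0 -0 -0 -43.5 -1   (4.1 rows) -> [613.  61. 145.] psi 11 q6 -5
  -0 -1 104 -0 -0 -0 -1   (1.7 rows) -> [613.  61.  41.] psi 11 q6 -5
```

Call:
{"method": "move_arm", "body": {
  "commands": "124 -168 -3 0 0 -48 -1;124 -168 -3 0 0 -48 -1;124 -168 -3 0 0 -48 -1;124 -168 -3 0 0 -48 -1;124 -168 -3 0 0 -48 -1"
}}

```text
t: 30.15
tcp_pos: [0.5198, -0.1775, 0.1425]
tool_rot: [0.877, 0.481, -0.001, -0.003]
force: [0.5, -0.1, -2.5]
finger_gap: 0.692
gripper_force: 65.9
```

Call:
{"method": "move_arm", "body": {
  "commands": "253 -53 0 0 0 -43.5 -1;253 -53 0 0 0 -43.5 -1;253 -53 0 0 0 -43.5 -1;253 -53 0 0 0 -43.5 -1;253 -53 0 0 0 -43.5 -1"
}}

```text
t: 30.78
tcp_pos: [0.6131, 0.0647, 0.1422]
tool_rot: [0.637, 0.771, -0.001, -0.002]
force: [-0.7, 0.6, -3.3]
finger_gap: 0.692
gripper_force: 65.9
```

Call:
{"method": "move_arm", "body": {
  "commands": "0 0 20 0 0 0 -1;0 0 40 0 0 0 -1;0 0 40 0 0 0 -1;0 0 40 0 0 0 -1;0 0 40 0 0 0 -1"
}}

```text
t: 31.4
tcp_pos: [0.6144, 0.0599, 0.1058]
tool_rot: [0.639, 0.769, 0.0, 0.0]
force: [0.2, -0.4, -1.8]
finger_gap: 0.694
gripper_force: 65.9
```

Run:
```python
from plan import *
from cart import *
x,y,p=slot("b")
plan([(x,y,41,p,-1)])
```

```text
t 31.4 tcp [614.4  59.9 105.8] psi 10.5 gap 0.694 F [ 0.2 -0.4 -1.8]
  1 -1 65 0 0 -0 -1   (1.0 rows) -> [613.  61.  41.] psi 11 q6 -5
```

Call:
{"method": "move_arm", "body": {
  "commands": "0 -1 30 0 0 0 -1;0 -1 50 0 0 0 -1;0 -1 60 0 0 0 -1;0 -1 65 0 0 0 -1;0 -1 65 0 0 0 -1"
}}

```text
t: 32.02
tcp_pos: [0.6137, 0.0601, 0.041]
tool_rot: [0.639, 0.769, 0.0, 0.001]
force: [0.7, 0.5, -1.4]
finger_gap: 0.694
gripper_force: 65.9
```

Call:
{"method": "move_arm", "body": {
  "commands": "0 0 0 0 0 0 1;0 0 0 0 0 0 1;0 0 0 0 0 0 1;0 0 0 0 0 0 1;0 0 -10 0 0 0 1"
}}

```text
t: 32.65
tcp_pos: [0.6123, 0.0602, 0.05]
tool_rot: [0.639, 0.769, -0.001, -0.001]
force: [0.2, 0.4, -0.3]
finger_gap: 0.999
gripper_force: 0.0
```

Call:
{"method": "move_arm", "body": {
  "commands": "0 0 -50 0 0 0 1;0 0 -100 0 0 0 1;-30 0 -160 0 0 0 1;-30 -60 -200 0 0 0 1;-30 -60 -200 0 0 0 1"
}}

```text
t: 33.28
tcp_pos: [0.5582, 0.0192, 0.2538]
tool_rot: [0.639, 0.769, 0.001, 0.002]
force: [0.8, -0.8, 0.5]
finger_gap: 1.002
gripper_force: 0.0
```

Run:
```python
from plan import *
from cart import *
w=grab("wrist","w11")
for k in "dcb":placed(w,k)
plan([(591,-335,230,-18.6+90,1)])
```

```text
slot d want [499.9 105.5 -79.4] got [501.2 105.7  98.9  59.7 -78.6]
slot c want [579.  139.6  10.6] got [581.4 141.5  99.4  59.1  10.5]
slot b want [613.1  60.5 -79.4] got [614.1  59.5  98.8  59.3 -79.4]
t 33.3 tcp [558.   19.3 253.3] psi 10.5 gap 1.002 F [-0.6  0.1 -0.2]
  -177 -16 12 0 0 -30.5 1   (2.9 rows) -> [ 574. -158.  242.] psi 71 q6 -101
  -145 -104 12 0 0 -30.5 1   (2.9 rows) -> [ 591. -335.  230.] psi 71 q6 -101
```

View pics/w11.png

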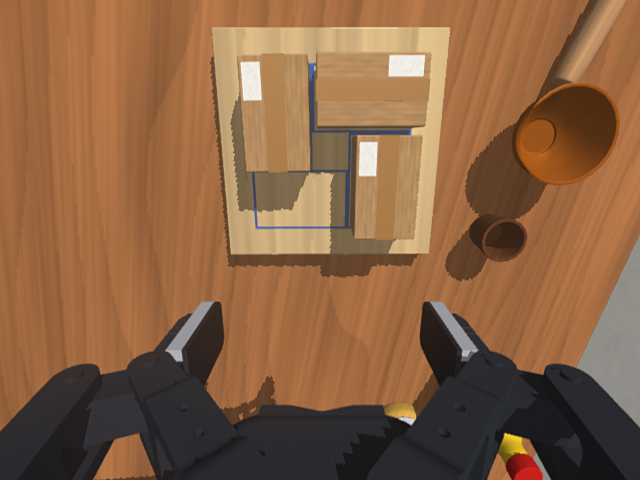

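All three are within about 3 mm. The last carton goes in slot a with an off-centre grip so that the inner finger stands in the flue. I'll take it by its near (-x) end to stay clear of the brush.

Call:
{"method": "move_arm", "body": {
  "commands": "-177 -16 12 0 0 -30.5 1;-177 -16 12 0 0 -30.5 1;-177 -16 12 0 0 -30.5 1;-177 -16 12 0 0 -30.5 1;-177 -16 12 0 0 -30.5 1"
}}

```text
t: 33.95
tcp_pos: [0.576, -0.1569, 0.237]
tool_rot: [0.415, 0.91, 0.0, -0.001]
force: [0.8, 1.5, -0.3]
finger_gap: 1.002
gripper_force: 0.0
```

Call:
{"method": "move_arm", "body": {
  "commands": "-145 -104 12 0 0 -30.5 1;-145 -104 12 0 0 -30.5 1;-145 -104 12 0 0 -30.5 1;-145 -104 12 0 0 -30.5 1;-145 -104 12 0 0 -30.5 1"
}}

```text
t: 34.58
tcp_pos: [0.5931, -0.3327, 0.2257]
tool_rot: [0.16, 0.987, 0.001, -0.001]
force: [-0.2, -0.5, 0.7]
finger_gap: 0.997
gripper_force: 0.0
```

Run:
```python
from plan import *
from cart import *
w=grab("wrist","w12");r=cartons(w,[(591,-361)])[0];print(r)
a=np.radians(r[4]);x,y=r[:2]-29*np.array([np.cos(a),np.sin(a)])
plan([(x,y,90,r[4]+90,1),(x,y,16,r[4]+90,1)])
```

```text
[ 590.5 -361.5   97.    58.7  -18.5]
t 34.6 tcp [ 593.1 -332.2  226. ] psi 71.6 gap 1.004 F [-0.5  0.1 -0.3]
  22 -29 136 0 -0 0 1   (2.3 rows) -> [ 563. -352.   90.] psi 72 q6 -104
  -0 0 74 0 -0 0 1   (1.2 rows) -> [ 563. -352.   16.] psi 72 q6 -104
```

Call:
{"method": "move_arm", "body": {
  "commands": "22 -27 40 0 0 0 1;22 -27 100 0 0 0 1;22 -27 136 0 0 0 1;22 -27 136 0 0 0 1;22 -27 136 0 0 0 1"
}}

```text
t: 35.25
tcp_pos: [0.565, -0.3531, 0.0921]
tool_rot: [0.16, 0.987, -0.001, 0.001]
force: [-0.1, -0.4, 0.3]
finger_gap: 0.998
gripper_force: 0.0
```

Run:
```python
from plan import *
plan([(563,-352.3,15,71.5,1)])
```

```text
t 35.2 tcp [ 565.  -353.1   92.1] psi 71.6 gap 0.998 F [-0.1 -0.4  0.3]
  2 0 77 -0 0 0 1   (1.2 rows) -> [ 563. -352.   15.] psi 72 q6 -104
```

Call:
{"method": "move_arm", "body": {
  "commands": "1 0 30 0 0 0 1;1 0 55 0 0 0 1;1 0 70 0 0 0 1;1 0 76 0 0 0 1;1 0 76 0 0 0 1",
  "grip_force": 90
}}

```text
t: 35.88
tcp_pos: [0.5632, -0.3536, 0.0151]
tool_rot: [0.16, 0.987, -0.0, 0.001]
force: [-0.6, 0.3, 0.8]
finger_gap: 1.001
gripper_force: 0.0
```

Call:
{"method": "move_arm", "body": {
  "commands": "0 0 0 0 0 0 -1;0 0 0 0 0 0 -1;0 0 0 0 0 0 -1;0 0 0 0 0 0 -1;0 0 0 0 0 0 -1"
}}

```text
t: 36.5
tcp_pos: [0.5634, -0.354, 0.0157]
tool_rot: [0.16, 0.987, -0.001, 0.001]
force: [-0.2, -0.4, 6.3]
finger_gap: 0.688
gripper_force: 97.7
```

Run:
```python
from plan import *
plan([])
```

```text
t 36.5 tcp [ 563.4 -354.    15.7] psi 71.6 gap 0.688 F [-0.2 -0.4  6.3]
```

Call:
{"method": "move_arm", "body": {
  "commands": "0 0 -15 0 0 0 -1;0 0 -40 0 0 0 -1;0 0 -80 0 0 0 -1;0 0 -130 0 0 0 -1;0 0 -130 0 0 0 -1"
}}

```text
t: 37.12
tcp_pos: [0.565, -0.3553, 0.1495]
tool_rot: [0.16, 0.987, -0.003, 0.004]
force: [-0.1, 0.1, -3.1]
finger_gap: 0.691
gripper_force: 97.2
```

Run:
```python
from plan import *
from cart import *
x,y,p=slot("a");a=np.radians(10.6)
X,Y=x+29*np.cos(a),y+29*np.sin(a);print(X,Y,p)
w=grab("wrist","w13")
plan([(540,-240,160,20,-1),(545,-120,160,-30,-1),(X,Y,160,p,-1),(X,Y,105,p,-1),(X,Y,43.5,p,-1)])
```

```text
562.5332208345317 31.734999791653436 -79.4
t 37.2 tcp [ 563.3 -353.8  146.6] psi 71.6 gap 0.689 F [-1.2  0.4 -3.2]
  29 50 -7 0 0 26 -1   (2.4 rows) -> [ 552. -297.  153.] psi 20 q6 -44
  48 33 -7 0 0 25.5 -1   (2.4 rows) -> [ 540. -240.  160.] psi 20 q6 -44
  56 23 -0 0 0 25 -1   (2.3 rows) -> [ 543. -180.  160.] psi -30 q6 18
  59 -3 -0 0 0 25 -1   (2.3 rows) -> [ 545. -120.  160.] psi -30 q6 18
  70 -30 -0 0 -0 24.5 -1   (2.3 rows) -> [554. -44. 160.] psi -79 q6 83
  52 -57 -0 0 -0 25 -1   (2.3 rows) -> [563.  32. 160.] psi -79 q6 83
  -1 -0 55 0 -0 -0 -1   (0.9 rows) -> [563.  32. 105.] psi -79 q6 83
  0 -0 61 0 -0 -0 -1   (1.0 rows) -> [563.  32.  44.] psi -79 q6 83
```

View pics/w13.png

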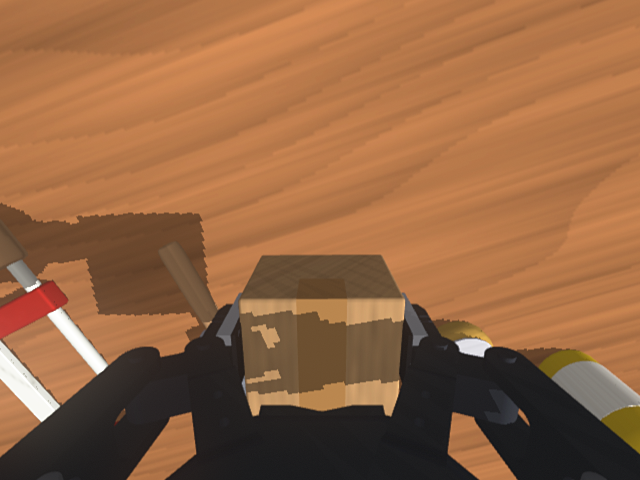

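The carton is held level by its end; its near top edge is at rows 297–410. I'll carry it to slot a.

Call:
{"method": "move_arm", "body": {
  "commands": "29 50 -7 0 0 26 -1;29 50 -7 0 0 26 -1;29 50 -7 0 0 26 -1;29 50 -7 0 0 26 -1;29 50 -7 0 0 26 -1"
}}

```text
t: 37.8
tcp_pos: [0.5502, -0.2962, 0.1501]
tool_rot: [0.378, 0.926, 0.0, -0.001]
force: [-0.8, 0.2, -2.7]
finger_gap: 0.689
gripper_force: 97.4
```

Call:
{"method": "move_arm", "body": {
  "commands": "48 33 -7 0 0 25.5 -1;48 33 -7 0 0 25.5 -1;48 33 -7 0 0 25.5 -1;48 33 -7 0 0 25.5 -1;48 33 -7 0 0 25.5 -1"
}}

```text
t: 38.42
tcp_pos: [0.5396, -0.2396, 0.1581]
tool_rot: [0.573, 0.82, 0.0, -0.0]
force: [-0.2, -0.3, -2.2]
finger_gap: 0.691
gripper_force: 97.5
```

Call:
{"method": "move_arm", "body": {
  "commands": "56 23 0 0 0 25 -1;56 23 0 0 0 25 -1;56 23 0 0 0 25 -1;56 23 0 0 0 25 -1;56 23 0 0 0 25 -1"
}}

```text
t: 39.05
tcp_pos: [0.5422, -0.1792, 0.1582]
tool_rot: [0.737, 0.676, 0.0, -0.0]
force: [0.5, -0.2, -1.8]
finger_gap: 0.685
gripper_force: 97.5
```

Call:
{"method": "move_arm", "body": {
  "commands": "59 -3 0 0 0 25 -1;59 -3 0 0 0 25 -1;59 -3 0 0 0 25 -1;59 -3 0 0 0 25 -1;59 -3 0 0 0 25 -1"
}}

```text
t: 39.67
tcp_pos: [0.5443, -0.1203, 0.1583]
tool_rot: [0.866, 0.501, 0.0, 0.0]
force: [0.0, 0.3, -1.9]
finger_gap: 0.687
gripper_force: 97.5
```

Call:
{"method": "move_arm", "body": {
  "commands": "70 -30 0 0 0 24.5 -1;70 -30 0 0 0 24.5 -1;70 -30 0 0 0 24.5 -1;70 -30 0 0 0 24.5 -1;70 -30 0 0 0 24.5 -1"
}}

```text
t: 40.3
tcp_pos: [0.5533, -0.0448, 0.1583]
tool_rot: [0.952, 0.306, 0.0, 0.0]
force: [0.2, 0.8, -1.5]
finger_gap: 0.695
gripper_force: 97.5
```

Call:
{"method": "move_arm", "body": {
  "commands": "52 -57 0 0 0 25 -1;52 -57 0 0 0 25 -1;52 -57 0 0 0 25 -1;52 -57 0 0 0 25 -1;52 -57 0 0 0 25 -1"
}}

```text
t: 40.92
tcp_pos: [0.5625, 0.0317, 0.1583]
tool_rot: [0.996, 0.092, 0.0, 0.0]
force: [-0.1, 0.8, -2.7]
finger_gap: 0.688
gripper_force: 97.7
```

Call:
{"method": "move_arm", "body": {
  "commands": "-1 0 20 0 0 0 -1;-1 0 40 0 0 0 -1;-1 0 40 0 0 0 -1;-1 0 40 0 0 0 -1;-1 0 40 0 0 0 -1"
}}

```text
t: 41.55
tcp_pos: [0.5622, 0.0319, 0.1192]
tool_rot: [0.996, 0.092, 0.001, 0.0]
force: [0.6, 0.0, -1.5]
finger_gap: 0.688
gripper_force: 97.6
```

Run:
```python
from plan import *
from cart import *
x,y,p=slot("a");a=np.radians(10.6)
X,Y=x+28*np.cos(a),y+28*np.sin(a);print(X,Y,p)
w=grab("wrist","w14")
plan([(X,Y,43.5,p,-1)])
```

```text
561.5502854853821 31.55104844104072 -79.4
t 41.6 tcp [562.1  31.9 119.2] psi -79.4 gap 0.689 F [-0.1  0.5 -2.4]
  -1 0 76 0 -0 -0 -1   (1.2 rows) -> [562.  32.  44.] psi -79 q6 83
```

View pics/w14.png

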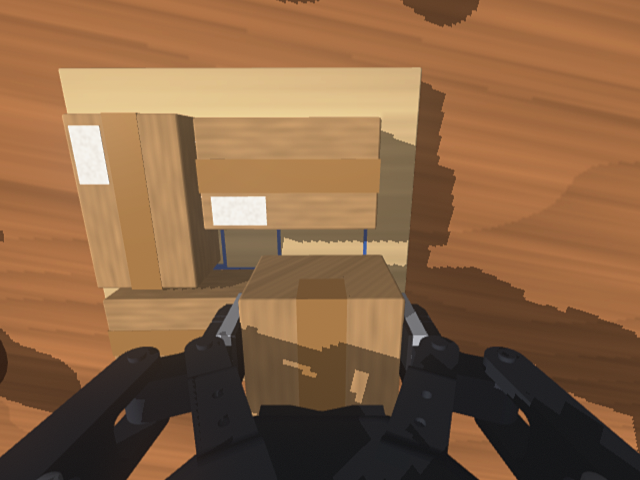

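Call:
{"method": "move_arm", "body": {
  "commands": "-1 0 25 0 0 0 -1;-1 0 45 0 0 0 -1;-1 0 60 0 0 0 -1;-1 0 70 0 0 0 -1;-1 0 75 0 0 0 -1"
}}

```text
t: 42.22
tcp_pos: [0.5606, 0.0319, 0.043]
tool_rot: [0.996, 0.092, 0.0, 0.0]
force: [0.4, -0.0, -2.6]
finger_gap: 0.687
gripper_force: 97.7
```

Call:
{"method": "move_arm", "body": {
  "commands": "0 0 1 0 0 0 0.7;0 0 1 0 0 0 0.7;0 0 1 0 0 0 0.7;0 0 1 0 0 0 0.7;0 0 -10 0 0 0 0.7"
}}

```text
t: 42.85
tcp_pos: [0.5598, 0.032, 0.0532]
tool_rot: [0.996, 0.092, -0.001, -0.0]
force: [0.1, 1.0, -0.2]
finger_gap: 0.851
gripper_force: 0.0
```

Call:
{"method": "move_arm", "body": {
  "commands": "0 0 -40 0 0 0 0.7;0 0 -80 0 0 0 0.7;-30 0 -140 0 0 0 1;-60 -10 -200 0 0 0 1;-60 -10 -200 0 0 0 1"
}}

```text
t: 43.48
tcp_pos: [0.4998, 0.0309, 0.2578]
tool_rot: [0.996, 0.092, 0.004, 0.001]
force: [-0.2, 0.4, -1.4]
finger_gap: 0.998
gripper_force: 0.0
```

Run:
```python
from plan import *
from cart import *
w=grab("wrist","w15")
for k in "dcba":placed(w,k)
plan([(430,200,260,-60,1),(396,290,260,-60,1)])
```

```text
slot d want [499.9 105.5 -79.4] got [501.6 106.2  98.8  61.6 -79.5]
slot c want [579.  139.6  10.6] got [581.8 141.9  98.   59.2  10.5]
slot b want [613.1  60.5 -79.4] got [614.   60.   98.9  58.5 -79.5]
slot a want [534.   26.4  10.6] got [532.2  26.9  99.   59.3  11. ]
t 43.5 tcp [499.7  30.9 257. ] psi -79.4 gap 0.998 F [-0.  -0.   0.2]
  -38 -179 -4 0 -0.5 -19.5 1   (2.9 rows) -> [430. 200. 260.] psi -60 q6 85
  16 -95 0 0 0 0 1   (1.5 rows) -> [396. 290. 260.] psi -60 q6 96
```

View pics/w15.png

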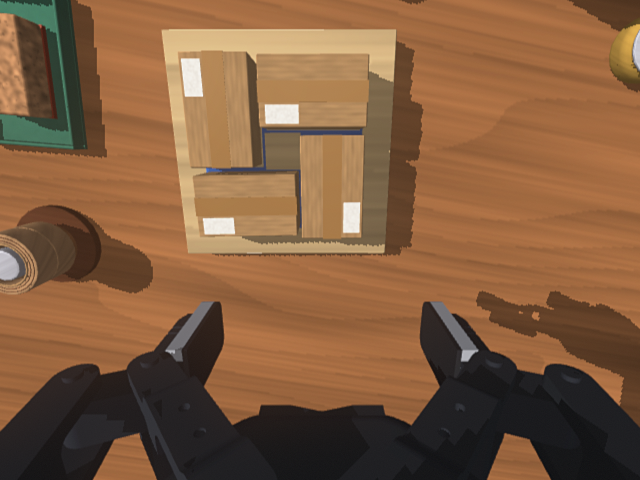

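The pinwheel is complete: every carton is within about 4 mm and square. Now I'll measure the spindle tip from two wrist positions.

Run:
```python
from plan import *
plan([(430,200,250,-50,1),(396,337,230,-50,1)])
```

```text
t 43.5 tcp [499.7  30.9 257. ] psi -79.4 gap 0.998 F [-0.  -0.   0.2]
  -38 -179 6 0 -0.5 -29.5 1   (2.9 rows) -> [430. 200. 250.] psi -50 q6 75
  63 -127 20 0 0 0 1   (2.3 rows) -> [396. 337. 230.] psi -50 q6 90
```

Call:
{"method": "move_arm", "body": {
  "commands": "-38 -179 6 0 0 -29.5 1;-38 -179 6 0 0 -29.5 1;-38 -179 6 0 0 -29.5 1;-38 -179 6 0 0 -29.5 1;-38 -179 6 0 0 -29.5 1"
}}

```text
t: 44.15
tcp_pos: [0.4296, 0.1997, 0.2465]
tool_rot: [0.939, 0.343, -0.001, 0.0]
force: [0.3, -0.5, 0.5]
finger_gap: 1.002
gripper_force: 0.0
```

Call:
{"method": "move_arm", "body": {
  "commands": "63 -127 20 0 0 0 1;63 -127 20 0 0 0 1;63 -127 20 0 0 0 1;63 -127 20 0 0 0 1;63 -127 20 0 0 0 1"
}}

```text
t: 44.78
tcp_pos: [0.3969, 0.3359, 0.2273]
tool_rot: [0.94, 0.341, -0.0, 0.0]
force: [-0.7, -0.5, -0.5]
finger_gap: 1.0
gripper_force: 0.0
```

```bash
cat > spin.py <<'E'
from vis import *
def tip(d,z=.082):
    H,S,V=np.moveaxis(d["hsv"].astype(int),2,0)
    m=near(d,(S<50)&(V>110),.396,.337,z,.05)
    b=max(blobs(m,50),key=lambda b:b[0]);c=big(b[3])
    e=cv2.fitEllipse(c);p=plane(d,np.float64(e[0]),z)[0];print("tip px",np.round(e[0],1),"at z",z,p.round(4),"size mm",mrect(plane(d,c,z))[2:4])
    return e[0]
E
python3 - <<'E'
from plan import *
from spin import *
w=grab("wrist","w16");p=tip(w);np.savez("s1.npz",p=p,pose=w["pose"])
plan([(396,337,130,-50,1)])
E
```

```text
tip px [320.1 225.7] at z 0.082 [0.3983 0.3386 0.082 ] size mm [32.6 31.7]
t 44.8 tcp [396.9 335.9 227.4] psi -50.1 gap 1.001 F [-0.   0.4  0.2]
  0 -1 97 0 0 -0 1   (1.6 rows) -> [396. 337. 130.] psi -50 q6 90
```

View pics/w16.png

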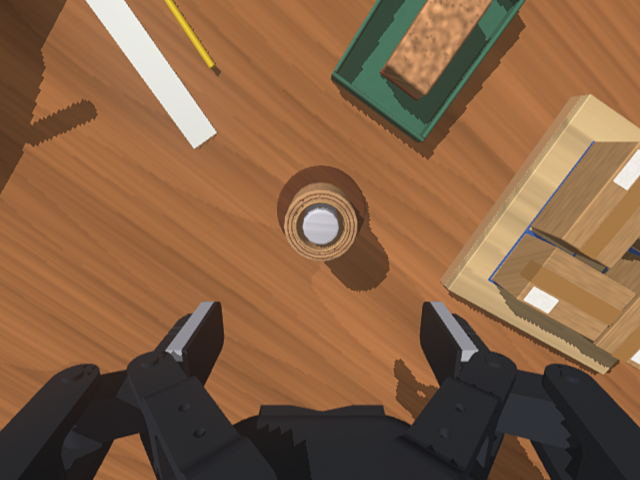

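The post tip shows at (320,226) with a 32 mm disc, ringed by the rolls. I'll go lower for the second view.

Call:
{"method": "move_arm", "body": {
  "commands": "2 -1 40 0 0 0 1;2 -1 75 0 0 0 1;2 -1 87 0 0 0 1;2 -1 87 0 0 0 1;2 -1 87 0 0 0 1",
  "grip_force": 30
}}

```text
t: 45.45
tcp_pos: [0.398, 0.3398, 0.1416]
tool_rot: [0.94, 0.342, 0.001, -0.0]
force: [0.1, -0.0, -0.4]
finger_gap: 1.007
gripper_force: 0.0
```

Run:
```python
from plan import *
from spin import *
w=grab("wrist","w17");p=tip(w);s=np.load("s1.npz");d1=dict(w);d1["pose"]=s["pose"]
print(tri([(d1,s["p"]),(w,p)]))
X=plane(w,np.float64(p),.082)[0]*1000
# roll ring outer top at z .080
H,S,V=np.moveaxis(w["hsv"].astype(int),2,0)
plan([(X[0],X[1],47,-50,1)])
```

```text
tip px [323.3 262.7] at z 0.082 [0.3988 0.3387 0.082 ] size mm [33.2 31.4]
(array([0.39758528, 0.33785979, 0.07789914]), np.float64(0.00012379765920314843))
t 45.5 tcp [398.  339.9 141.7] psi -50.0 gap 1.001 F [ 0.8 -0.3 -0.1]
  -0 1 95 0 -0 0 1   (1.5 rows) -> [399. 339.  47.] psi -50 q6 90
```

Call:
{"method": "move_arm", "body": {
  "commands": "0 1 30 0 0 0 1;0 1 60 0 0 0 1;0 1 80 0 0 0 1;0 1 87 0 0 0 1;0 1 87 0 0 0 1"
}}

```text
t: 46.12
tcp_pos: [0.3979, 0.3391, 0.0538]
tool_rot: [0.94, 0.343, 0.0, -0.0]
force: [0.1, -0.8, 0.2]
finger_gap: 1.0
gripper_force: 0.0
```

Call:
{"method": "move_arm", "body": {
  "commands": "0 0 0 0 0 0 -1;0 0 0 0 0 0 -1;0 0 0 0 0 0 -1;0 0 0 0 0 0 -1;0 0 0 0 0 0 -1"
}}

```text
t: 46.75
tcp_pos: [0.3983, 0.3393, 0.0549]
tool_rot: [0.94, 0.342, 0.001, -0.0]
force: [-0.5, -1.0, 6.0]
finger_gap: 0.769
gripper_force: 32.5
```

Call:
{"method": "move_arm", "body": {
  "commands": "0 0 -10 0 0 0 -1;0 0 -25 0 0 0 -1;0 0 -45 0 0 0 -1;0 0 -70 0 0 0 -1;0 0 -70 0 0 0 -1"
}}

```text
t: 47.38
tcp_pos: [0.3989, 0.3397, 0.1258]
tool_rot: [0.94, 0.343, 0.003, -0.0]
force: [0.3, 0.2, -0.2]
finger_gap: 0.77
gripper_force: 33.6
```

Run:
```python
from plan import *
from spin import *
w=grab("wrist","w18");s=grab("scene","s18")
plan([(398,338,185,-50,-1),(556.5,83,185,-50,-1),(556.5,83,110,-50,-1)])
```

```text
t 47.5 tcp [397.5 338.8 123.7] psi -49.9 gap 0.767 F [ 0.6  0.2 -1.1]
  -0 1 -61 0 -0 0 -1   (1.0 rows) -> [398. 338. 185.] psi -50 q6 90
  -21 149 -0 0 -0 0 -1   (2.4 rows) -> [477. 211. 185.] psi -50 q6 58
  -22 148 -0 0 -0 0 -1   (2.4 rows) -> [556.  83. 185.] psi -50 q6 58
  0 0 75 0 -0 0 -1   (1.2 rows) -> [556.  83. 110.] psi -50 q6 58
```

Run:
```python
from vis import *
s=grab("scene");o=s["pose"][:3,3]
c=np.array([.3983,.3385]);u=(o[:2]-c)/np.linalg.norm(o[:2]-c)
for z in range(16,170,8):
    out=[]
    for r in(.0165,.033):
        q=proj(s,[[*(c+u*r),z/1000]])[0].astype(int);out.append(cv2.medianBlur(s["hsv"],3)[q[1],q[0]].tolist())
    print(z,out)
```

```text
16 [[14, 106, 128], [10, 141, 87]]
24 [[14, 106, 140], [12, 135, 100]]
32 [[14, 106, 136], [14, 106, 128]]
40 [[14, 105, 161], [14, 106, 137]]
48 [[15, 108, 151], [14, 106, 139]]
56 [[128, 7, 144], [13, 109, 151]]
64 [[126, 7, 147], [15, 35, 148]]
72 [[130, 6, 140], [126, 8, 142]]
80 [[130, 6, 144], [120, 7, 144]]
88 [[130, 7, 182], [128, 7, 143]]
96 [[132, 7, 178], [126, 6, 168]]
104 [[128, 7, 172], [130, 7, 181]]
112 [[13, 118, 131], [132, 7, 172]]
120 [[14, 106, 126], [12, 108, 149]]
128 [[14, 106, 137], [14, 106, 126]]
136 [[14, 106, 136], [14, 106, 134]]
144 [[13, 111, 150], [14, 105, 137]]
152 [[14, 106, 137], [13, 109, 159]]
160 [[14, 105, 138], [15, 108, 155]]
168 [[14, 104, 135], [14, 106, 139]]
```

Only the top roll is in the gripper: the post shows bare above z 52, and roll1 is still seated. I'll carry the roll over.

Call:
{"method": "move_arm", "body": {
  "commands": "0 0 -61 0 0 0 -1;0 0 -61 0 0 0 -1;0 0 -61 0 0 0 -1;0 0 -61 0 0 0 -1;0 0 -61 0 0 0 -1"
}}

```text
t: 48.15
tcp_pos: [0.3968, 0.3384, 0.1831]
tool_rot: [0.94, 0.342, -0.001, 0.0]
force: [0.7, -0.7, -1.1]
finger_gap: 0.769
gripper_force: 34.3
```

Call:
{"method": "move_arm", "body": {
  "commands": "-21 149 0 0 0 0 -1;-21 149 0 0 0 0 -1;-21 149 0 0 0 0 -1;-21 149 0 0 0 0 -1;-21 149 0 0 0 0 -1"
}}

```text
t: 48.78
tcp_pos: [0.4765, 0.2115, 0.1838]
tool_rot: [0.94, 0.342, -0.001, -0.0]
force: [0.3, -0.4, -0.4]
finger_gap: 0.768
gripper_force: 34.3
```

Call:
{"method": "move_arm", "body": {
  "commands": "-22 148 0 0 0 0 -1;-22 148 0 0 0 0 -1;-22 148 0 0 0 0 -1;-22 148 0 0 0 0 -1;-22 148 0 0 0 0 -1"
}}

```text
t: 49.4
tcp_pos: [0.5542, 0.0855, 0.1839]
tool_rot: [0.939, 0.343, -0.001, -0.001]
force: [-0.4, -0.0, -0.8]
finger_gap: 0.77
gripper_force: 34.3
```

Call:
{"method": "move_arm", "body": {
  "commands": "0 0 30 0 0 0 -1;0 0 60 0 0 0 -1;0 0 75 0 0 0 -1;0 0 75 0 0 0 -1;0 0 75 0 0 0 -1"
}}

```text
t: 50.02
tcp_pos: [0.5563, 0.0843, 0.1102]
tool_rot: [0.939, 0.343, 0.001, 0.0]
force: [0.0, -0.6, -0.7]
finger_gap: 0.77
gripper_force: 34.3
```

Run:
```python
from plan import *
plan([(556.5,83,80,-50,-1)])
```

```text
t 50.0 tcp [556.3  84.3 110.2] psi -49.9 gap 0.77 F [ 0.  -0.6 -0.7]
  -1 1 30 0 -0 0 -1   (0.5 rows) -> [556.  83.  80.] psi -50 q6 58
```

Call:
{"method": "move_arm", "body": {
  "commands": "0 1 10 0 0 0 -1;0 1 18 0 0 0 -1;0 1 24 0 0 0 -1;0 1 27 0 0 0 -1;0 1 29 0 0 0 -1"
}}

```text
t: 50.65
tcp_pos: [0.5563, 0.083, 0.08]
tool_rot: [0.94, 0.342, -0.0, -0.0]
force: [-0.7, -0.3, -0.5]
finger_gap: 0.769
gripper_force: 34.3
```

Call:
{"method": "move_arm", "body": {
  "commands": "0 0 0 0 0 0 -1;0 0 0 0 0 0 1;0 0 0 0 0 0 1;0 0 0 0 0 0 1;0 0 -10 0 0 0 1"
}}

```text
t: 51.28
tcp_pos: [0.5558, 0.0831, 0.0901]
tool_rot: [0.94, 0.342, -0.001, -0.0]
force: [-0.9, -1.1, 0.4]
finger_gap: 0.998
gripper_force: 0.0
```

Call:
{"method": "move_arm", "body": {
  "commands": "0 0 -50 0 0 0 1;0 0 -100 0 0 0 1;0 0 -140 0 0 0 1;0 0 -140 0 0 0 1;0 0 -140 0 0 0 1"
}}

```text
t: 51.9
tcp_pos: [0.5557, 0.0831, 0.2303]
tool_rot: [0.94, 0.342, -0.0, -0.0]
force: [1.7, -0.3, -1.1]
finger_gap: 0.998
gripper_force: 0.0
```

```bash
cat >> spin.py <<'E'
def ring(d,z,x=.5565,y=.083):
    # bright ring: detect circle from edges in a top-down rectified patch at height z
    n=160;g=np.mgrid[0:n,0:n];wx=x+(n/2-g[0])*.001;wy=y+(n/2-g[1])*.001
    p=proj(d,np.c_[wx.ravel(),wy.ravel(),np.full(wx.size,z)]).astype(np.float32).reshape(n,n,2)
    im=cv2.remap(d["image"],p[...,0],p[...,1],cv2.INTER_LINEAR);gr=cv2.GaussianBlur(cv2.cvtColor(im,cv2.COLOR_RGB2GRAY),(3,3),0)
    c=cv2.HoughCircles(gr,cv2.HOUGH_GRADIENT_ALT,1,5,param1=100,param2=.6,minRadius=15,maxRadius=38)
    if c is not None:
        for q in c[0]:print("circle z",z,"x",round((x+(n/2-q[1])*.001)*1000,1),"y",round((y+(n/2-q[0])*.001)*1000,1),"r",round(float(q[2]),1))
    else: print("no circle")
    return im
E
python3 - <<'E'
from plan import *
from spin import *
from cart import placed
w=grab("wrist","w19");im=ring(w,.105);cv2.imwrite("pics/r19.png",im)
for k in "dcba":placed(w,k)
plan([(477,211,215,-50,1),(398.3,338.5,180,-50,1),(398.3,338.5,110,-50,1),(398.3,338.5,26,-50,1)])
E
```

```text
circle z 0.105 x 555.5 y 82.0 r 31.5
circle z 0.105 x 555.5 y 82.0 r 23.2
circle z 0.105 x 552.5 y 59.0 r 30.1
circle z 0.105 x 604.5 y 114.0 r 27.5
circle z 0.105 x 564.5 y 39.0 r 22.4
circle z 0.105 x 496.5 y 136.0 r 19.2
slot d want [499.9 105.5 -79.4] got [518.9 101.9 113.9  93.6 -79.4]
slot c want [579.  139.6  10.6] got [575.7 122.1 117.1  96.3  10.6]
slot b want [613.1  60.5 -79.4] got [595.8  60.3 106.9  95.7 -79.6]
slot a want [534.   26.4  10.6] got [531.2  44.6 129.7  93.9  10.8]
t 52.0 tcp [555.3  83.1 229.5] psi -49.9 gap 1.002 F [ 0.2 -0.2 -0.5]
  22 -148 15 -0 0 0 1   (2.4 rows) -> [477. 211. 215.] psi -50 q6 74
  22 -148 35 -0 0 0 1   (2.5 rows) -> [398. 338. 180.] psi -50 q6 90
  0 -0 70 -0 0 0 1   (1.1 rows) -> [398. 338. 110.] psi -50 q6 90
  0 -0 84 -0 0 0 1   (1.3 rows) -> [398. 338.  26.] psi -50 q6 90
```

Roll2 lies at (555.5, 82.0), about 1 mm from the middle. Back for roll1.

Call:
{"method": "move_arm", "body": {
  "commands": "22 -148 15 0 0 0 1;22 -148 15 0 0 0 1;22 -148 15 0 0 0 1;22 -148 15 0 0 0 1;22 -148 15 0 0 0 1"
}}

```text
t: 52.58
tcp_pos: [0.4782, 0.2099, 0.2146]
tool_rot: [0.94, 0.342, -0.001, 0.0]
force: [-0.6, -0.6, -0.5]
finger_gap: 0.997
gripper_force: 0.0
```

Call:
{"method": "move_arm", "body": {
  "commands": "22 -148 35 0 0 0 1;22 -148 35 0 0 0 1;22 -148 35 0 0 0 1;22 -148 35 0 0 0 1;22 -148 35 0 0 0 1"
}}

```text
t: 53.2
tcp_pos: [0.4009, 0.3371, 0.1804]
tool_rot: [0.94, 0.342, 0.0, 0.0]
force: [-0.2, -0.1, 0.5]
finger_gap: 1.0
gripper_force: 0.0
```

Call:
{"method": "move_arm", "body": {
  "commands": "0 0 30 0 0 0 1;0 0 60 0 0 0 1;0 0 70 0 0 0 1;0 0 70 0 0 0 1;0 0 70 0 0 0 1"
}}

```text
t: 53.82
tcp_pos: [0.4007, 0.338, 0.1113]
tool_rot: [0.94, 0.342, 0.001, -0.0]
force: [-0.2, 0.4, 0.2]
finger_gap: 0.997
gripper_force: 0.0
```

Run:
```python
from plan import *
from spin import *
w=grab("wrist","w20");tip(w)
plan([(398.3,338.5,26.5,-50,1)])
```

```text
tip px [317.9 276.6] at z 0.082 [0.4017 0.3412 0.082 ] size mm [41.3 31.1]
t 53.9 tcp [400.6 338.1 111.4] psi -50.0 gap 0.998 F [ 0.2 -0.1 -0.4]
  -2 -2 85 0 -0 0 1   (1.4 rows) -> [398. 338.  26.] psi -50 q6 90
```

Call:
{"method": "move_arm", "body": {
  "commands": "-1 -2 25 0 0 0 1;-1 -2 50 0 0 0 1;-1 -2 70 0 0 0 1;-1 -2 80 0 0 0 1;-1 -2 84 0 0 0 1"
}}

```text
t: 54.5
tcp_pos: [0.3978, 0.339, 0.0265]
tool_rot: [0.94, 0.342, 0.0, -0.0]
force: [-0.3, -0.0, 1.1]
finger_gap: 0.998
gripper_force: 0.0
```

Call:
{"method": "move_arm", "body": {
  "commands": "0 0 0 0 0 0 -1;0 0 0 0 0 0 -1;0 0 0 0 0 0 -1;0 0 0 0 0 0 -1;0 0 0 0 0 0 -1"
}}

```text
t: 55.12
tcp_pos: [0.398, 0.3391, 0.0272]
tool_rot: [0.94, 0.342, 0.001, -0.0]
force: [-0.7, -0.4, 5.0]
finger_gap: 0.748
gripper_force: 33.6
```

Call:
{"method": "move_arm", "body": {
  "commands": "0 0 -15 0 0 0 -1;0 0 -40 0 0 0 -1;0 0 -65 0 0 0 -1;0 0 -90 0 0 0 -1;0 0 -90 0 0 0 -1"
}}

```text
t: 55.75
tcp_pos: [0.3987, 0.3396, 0.1186]
tool_rot: [0.94, 0.342, 0.003, -0.0]
force: [0.3, 0.0, -0.5]
finger_gap: 0.749
gripper_force: 33.3
```

Call:
{"method": "move_arm", "body": {
  "commands": "0 0 -40 0 0 0 -1;0 0 -70 0 0 0 -1;0 0 -70 0 0 0 -1;0 0 -70 0 0 0 -1;0 0 -70 0 0 0 -1"
}}

```text
t: 56.38
tcp_pos: [0.3965, 0.3382, 0.1848]
tool_rot: [0.94, 0.342, -0.002, 0.0]
force: [0.7, -0.8, -0.4]
finger_gap: 0.749
gripper_force: 33.7
```

Run:
```python
from plan import *
plan([(556,82.5,190,-50,-1),(556,82.5,140,-50,-1),(556,82.5,109,-50,-1)])
```

```text
t 56.4 tcp [396.5 338.2 184.8] psi -50.0 gap 0.749 F [ 0.7 -0.8 -0.4]
  -21 149 -3 -0 0 0 -1   (2.4 rows) -> [476. 210. 187.] psi -50 q6 58
  -21 149 -2 -0 0 0 -1   (2.4 rows) -> [556.  82. 190.] psi -50 q6 58
  -0 0 50 -0 0 0 -1   (0.8 rows) -> [556.  82. 140.] psi -50 q6 58
  -0 0 31 -0 0 0 -1   (0.5 rows) -> [556.  82. 109.] psi -50 q6 58
```

Run:
```python
from vis import *
w=grab("wrist","w21")["image"][:,:,::-1];a=cv2.imread("pics/w18.png")
for n,i in(("w18",a),("w21",w)):
    g=cv2.cvtColor(i,cv2.COLOR_BGR2GRAY).astype(int)
    print(n,"col320",[ (r,g[r-1:r+2,316:325].mean().round()) for r in range(260,420,6)])
    for r in (330,350,370): print(n,r,[int(g[r-1:r+2,c:c+4].mean()) for c in range(216,430,10)])
```

```text
w18 col320 [(260, np.float64(134.0)), (266, np.float64(173.0)), (272, np.float64(104.0)), (278, np.float64(155.0)), (284, np.float64(153.0)), (290, np.float64(148.0)), (296, np.float64(161.0)), (302, np.float64(134.0)), (308, np.float64(128.0)), (314, np.float64(126.0)), (320, np.float64(132.0)), (326, np.float64(135.0)), (332, np.float64(137.0)), (338, np.float64(133.0)), (344, np.float64(133.0)), (350, np.float64(130.0)), (356, np.float64(131.0)), (362, np.float64(124.0)), (368, np.float64(136.0)), (374, np.float64(136.0)), (380, np.float64(76.0)), (386, np.float64(82.0)), (392, np.float64(82.0)), (398, np.float64(92.0)), (404, np.float64(91.0)), (410, np.float64(99.0)), (416, np.float64(39.0))]
w18 330 [152, 41, 37, 70, 115, 110, 73, 115, 126, 121, 138, 134, 128, 132, 131, 121, 140, 133, 154, 41, 45, 153]
w18 350 [38, 33, 33, 84, 71, 123, 74, 73, 72, 115, 126, 137, 144, 135, 138, 130, 141, 141, 148, 38, 41, 53]
w18 370 [43, 35, 94, 120, 74, 69, 86, 76, 73, 98, 136, 145, 147, 139, 151, 145, 155, 149, 74, 43, 43, 36]
w21 col320 [(260, np.float64(140.0)), (266, np.float64(165.0)), (2
[... 266 characters left out ...]
.float64(128.0)), (338, np.float64(130.0)), (344, np.float64(128.0)), (350, np.float64(129.0)), (356, np.float64(125.0)), (362, np.float64(123.0)), (368, np.float64(136.0)), (374, np.float64(125.0)), (380, np.float64(74.0)), (386, np.float64(86.0)), (392, np.float64(65.0)), (398, np.float64(74.0)), (404, np.float64(110.0)), (410, np.float64(91.0)), (416, np.float64(38.0))]
w21 330 [148, 47, 37, 68, 107, 106, 72, 97, 130, 131, 127, 126, 138, 134, 135, 117, 143, 119, 140, 41, 96, 150]
w21 350 [41, 35, 33, 87, 73, 84, 71, 76, 73, 114, 126, 136, 131, 143, 138, 123, 137, 163, 156, 38, 53, 46]
w21 370 [41, 46, 42, 113, 77, 80, 85, 74, 72, 79, 133, 138, 135, 143, 146, 146, 150, 142, 79, 34, 43, 36]
```

Roll1 is held the same way as roll2: its bore edge falls at row 377 in both pictures. I'll place it.

Call:
{"method": "move_arm", "body": {
  "commands": "-21 149 -3 0 0 0 -1;-21 149 -3 0 0 0 -1;-21 149 -3 0 0 0 -1;-21 149 -3 0 0 0 -1;-21 149 -3 0 0 0 -1"
}}

```text
t: 57.05
tcp_pos: [0.4764, 0.2115, 0.1886]
tool_rot: [0.94, 0.342, -0.001, -0.0]
force: [-0.0, 0.8, -0.6]
finger_gap: 0.752
gripper_force: 33.7
```

Call:
{"method": "move_arm", "body": {
  "commands": "-21 148 -2 0 0 0 -1;-21 148 -2 0 0 0 -1;-21 148 -2 0 0 0 -1;-21 148 -2 0 0 0 -1;-21 148 -2 0 0 0 -1"
}}

```text
t: 57.68
tcp_pos: [0.5547, 0.0862, 0.1909]
tool_rot: [0.939, 0.343, -0.001, -0.001]
force: [-0.1, 0.9, -0.6]
finger_gap: 0.75
gripper_force: 33.7
```

Call:
{"method": "move_arm", "body": {
  "commands": "0 0 25 0 0 0 -1;0 0 45 0 0 0 -1;0 0 50 0 0 0 -1;0 0 50 0 0 0 -1;0 0 50 0 0 0 -1"
}}

```text
t: 58.3
tcp_pos: [0.5569, 0.085, 0.1422]
tool_rot: [0.939, 0.343, 0.001, 0.0]
force: [0.4, -0.4, -1.1]
finger_gap: 0.752
gripper_force: 33.7
```

Run:
```python
from plan import *
plan([(556,82.5,109,-50,-1)])
```

```text
t 58.3 tcp [556.9  85.  142.2] psi -49.9 gap 0.752 F [ 0.4 -0.4 -1.1]
  -2 1 33 0 -0 0 -1   (0.5 rows) -> [556.  82. 109.] psi -50 q6 58
```

Call:
{"method": "move_arm", "body": {
  "commands": "-1 1 10 0 0 0 -1;-1 1 20 0 0 0 -1;-1 1 27 0 0 0 -1;-1 1 31 0 0 0 -1;-1 1 32 0 0 0 -1"
}}

```text
t: 58.92
tcp_pos: [0.5562, 0.083, 0.1089]
tool_rot: [0.94, 0.342, -0.0, -0.0]
force: [-0.5, 0.6, -1.1]
finger_gap: 0.75
gripper_force: 33.7
```

Call:
{"method": "move_arm", "body": {
  "commands": "0 0 0 0 0 0 -1;0 0 0 0 0 0 1;0 0 0 0 0 0 1;0 0 0 0 0 0 1;0 0 -10 0 0 0 1"
}}

```text
t: 59.55
tcp_pos: [0.5558, 0.0831, 0.1191]
tool_rot: [0.94, 0.342, -0.001, -0.0]
force: [-0.7, -0.1, -0.8]
finger_gap: 1.0
gripper_force: 0.0
```

Call:
{"method": "move_arm", "body": {
  "commands": "0 0 -40 0 0 0 1;0 0 -90 0 0 0 1;0 0 -120 0 0 0 1;0 0 -120 0 0 0 1;0 0 -120 0 0 0 1"
}}

```text
t: 60.18
tcp_pos: [0.5556, 0.0831, 0.2389]
tool_rot: [0.94, 0.342, -0.001, -0.0]
force: [0.6, 0.3, 0.2]
finger_gap: 0.998
gripper_force: 0.0
```

Run:
```python
from plan import *
from spin import *
w=grab("wrist","w22");im=ring(w,.133);
plan([(400,-150,300,-50,1)])
```

```text
circle z 0.133 x 555.5 y 82.0 r 27.4
circle z 0.133 x 566.5 y 51.0 r 24.4
circle z 0.133 x 525.5 y 126.0 r 23.8
circle z 0.133 x 519.5 y 54.0 r 21.0
circle z 0.133 x 505.5 y 132.0 r 19.7
circle z 0.133 x 613.5 y 132.0 r 19.3
t 60.2 tcp [555.3  83.1 238.3] psi -50.0 gap 0.998 F [-0.2  0.6 -0.2]
  -269 78 -61 -0 0 0 1   (4.6 rows) -> [ 400. -150.  300.] psi -50 q6 29
```

Call:
{"method": "move_arm", "body": {
  "commands": "-269 78 -61 0 0 0 1;-269 78 -61 0 0 0 1;-269 78 -61 0 0 0 1;-269 78 -61 0 0 0 1;-269 78 -61 0 0 0 1"
}}

```text
t: 60.85
tcp_pos: [0.3986, -0.1512, 0.2996]
tool_rot: [0.94, 0.341, -0.001, -0.001]
force: [0.8, 0.5, -0.5]
finger_gap: 0.997
gripper_force: 0.0
```

Run:
```python
from spin import *
from cart import *
t=grab("top","top9");im=ring(t,.133)
H,S,V=np.moveaxis(t["hsv"].astype(int),2,0)
print("sander",mrect(plane(t,big(near(t,(H<17)&(V>100)&(S>85),.584,.363,.04,.055)),.04)))
# outer edges of the carton pinwheel as one blob at z .077
m=near(t,((H<=17)&(S>100)&(V>120))|((S<40)&(V>190)),.5565,.083,.077,.118);m=cv2.morphologyEx(m.astype(np.uint8),cv2.MORPH_OPEN,np.ones((5,5)))
m=cv2.morphologyEx(m,cv2.MORPH_CLOSE,np.ones((9,9)));print("layer",mrect(plane(t,big(m),.077)))
a=cv2.cvtColor(cv2.imread("pics/top0.png"),cv2.COLOR_BGR2GRAY).astype(int);b=cv2.cvtColor(t["image"],cv2.COLOR_RGB2GRAY).astype(int)
for n,(x,y,r) in dict(wax=(421,173,18),cup=(291,158,14),glue=(377,140,22),lacq=(239,148,24),brush=(513,212,30)).items():print(n,"diff",abs(a-b)[y-r:y+r,x-r:x+r].mean().round(1))
```

```text
circle z 0.133 x 553.5 y 83.0 r 32.4
circle z 0.133 x 553.5 y 83.0 r 21.1
sander [584.  359.   89.5  44.5   6.4]
layer [555.7  81.8 165.5 162.    9.2]
wax diff 5.7
cup diff 3.9
glue diff 5.8
lacq diff 4.8
brush diff 12.6
```

Run:
```python
from vis import *
from station import ticket
t=grab("top");h=t["hsv"].astype(int);m=np.zeros(h.shape[:2],bool)
m[190:225,495:535]=((h[...,1]<40)&(h[...,2]>150))[190:225,495:535]
c=max(blobs(m,50),key=lambda b:b[0])[1];print("ferrule",c)
if np.linalg.norm(c-[513.2,206.1])<5: print(ticket.sign_off())
```

```text
ferrule [513.2006079  206.14589666]
the job is handed in; nothing more can be done
None
```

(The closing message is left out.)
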